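# Sort the tagged biscuit cartons into stacked bread trays

### The job

Sort the biscuit cartons by the colour of the tag on top, not by the colour of the carton: first lay all the green-tagged ones flat in the green tray, then take the red tray out of the grey one and stack it on the green tray, turned so that its yellow end is over the plain end below and it stands on the rim instead of nesting. Only then lay all the red-tagged cartons flat in the red tray, and at last stack the empty grey tray on top, its yellow end over the plain end of the red tray. All three trays must end level and fully down on one another; leave the bell and the jam jar alone.

Things in the scene. Friction and masses are not known exactly. Their poses are not given: they have to be found in the camera images.
- green_tray: Green stack-and-nest bread tray, 0.22 kg. Origin: centre of the underside; x along its length, z up; end wall at +x yellow. Floor 5 mm thick, inside 216 (x) by 124 mm (y); 4 mm walls lean out 8 degrees to a rim 86 mm above the underside (outside 247 x 155 mm). Hold it by one of its two grip tabs. The three trays are alike but for colour.
- red_tray: Red tray, same shape and axes; at the start nested in the grey one, facing the same way, 40 mm higher. Stacking: with yellow ends at opposite ends the upper tray's lugs stand on the lower rim, underside 76 mm above the lower underside, about 6 mm play each way; facing the same way it nests 40 mm above it, or lies on the goods in it.
- grey_tray: Grey tray, same shape and axes; at the start on the worktop with the red tray nested in it. Every tray has four stacking lugs on its long sides at x = +75 and -45 mm, undersides at z = 10 mm, reaching out to y = 84 mm, and 30 mm wide slots from the rim down to z = 50 mm at the same x in the long walls.
- red_tray_tab_a (a point): Top centre of an upright grip tab of the red tray, on its long side at y = +84.5 mm, x = 0, z = 116 mm in the tray's frame: 48 mm long (along x), 12 mm thick (along y), free on both faces for 30 mm down from the top, to a flange.
- red_tray_tab_b (a point): Top centre of an upright grip tab of the red tray, on its long side at y = -84.5 mm, x = 0, z = 116 mm in the tray's frame: 48 mm long (along x), 12 mm thick (along y), free on both faces for 30 mm down from the top, to a flange.
- grey_tray_tab_a (a point): Top centre of an upright grip tab of the grey tray, on its long side at y = +84.5 mm, x = 0, z = 116 mm in the tray's frame: 48 mm long (along x), 12 mm thick (along y), free on both faces for 30 mm down from the top, to a flange.
- grey_tray_tab_b (a point): Top centre of an upright grip tab of the grey tray, on its long side at y = -84.5 mm, x = 0, z = 116 mm in the tray's frame: 48 mm long (along x), 12 mm thick (along y), free on both faces for 30 mm down from the top, to a flange.
- green_tray_yellow (a point): Point on the yellow end wall of the green tray, inside near the rim: x = +118, y = 0, z = 80 mm in the tray's frame.
- red_tray_yellow (a point): Point on the yellow end wall of the red tray, inside near the rim: x = +118, y = 0, z = 80 mm in the tray's frame.
- grey_tray_yellow (a point): Point on the yellow end wall of the grey tray, inside near the rim: x = +118, y = 0, z = 80 mm in the tray's frame.
- carton_g1_mid (a point): Centre of a biscuit carton (its own colour is blue), a closed box 42 x 62 x 110 mm, 0.14 kg, with a flat green tag 34 x 80 mm on its upper face. Its axes: x across the 42 mm width, y across the 62 mm width and out of the tagged face, z along the 110 mm length. At the start it lies on a narrow side, tag up, 62 mm high. May be absent (None).
- carton_g2_mid (a point): Centre of a biscuit carton (its own colour is blue), a closed box 42 x 62 x 110 mm, 0.14 kg, with a flat green tag 34 x 80 mm on its upper face. Its axes: x across the 42 mm width, y across the 62 mm width and out of the tagged face, z along the 110 mm length. At the start it lies on a narrow side, tag up, 62 mm high. May be absent (None).
- carton_g3_mid (a point): Centre of a biscuit carton (its own colour is dark red), a closed box 42 x 62 x 110 mm, 0.14 kg, with a flat green tag 34 x 80 mm on its upper face. Its axes: x across the 42 mm width, y across the 62 mm width and out of the tagged face, z along the 110 mm length. At the start it lies on a narrow side, tag up, 62 mm high. May be absent (None).
- carton_r1_mid (a point): Centre of a biscuit carton (its own colour is blue), a closed box 42 x 62 x 110 mm, 0.14 kg, with a flat red tag 34 x 80 mm on its upper face. Its axes: x across the 42 mm width, y across the 62 mm width and out of the tagged face, z along the 110 mm length. At the start it lies on a narrow side, tag up, 62 mm high. May be absent (None).
- carton_r2_mid (a point): Centre of a biscuit carton (its own colour is dark red), a closed box 42 x 62 x 110 mm, 0.14 kg, with a flat red tag 34 x 80 mm on its upper face. Its axes: x across the 42 mm width, y across the 62 mm width and out of the tagged face, z along the 110 mm length. At the start it lies on a narrow side, tag up, 62 mm high. May be absent (None).
- carton_r3_mid (a point): Centre of a biscuit carton (its own colour is dark red), a closed box 42 x 62 x 110 mm, 0.14 kg, with a flat red tag 34 x 80 mm on its upper face. Its axes: x across the 42 mm width, y across the 62 mm width and out of the tagged face, z along the 110 mm length. At the start it lies on a narrow side, tag up, 62 mm high. May be absent (None).
- service_bell: Service bell, a bystander, 80 mm wide, 60 mm high; origin: centre of its underside.
- jam_jar: Jam jar with a green lid, a bystander, 62 mm wide, 86 mm high; origin: centre of its underside.

How it is judged:
By the outcome, as a careful person would: the job done as asked, in the order asked, and still so for the second after the job is handed in, with the robot touching nothing.
Of carton_g1, carton_g2, carton_g3, carton_r1, carton_r2, carton_r3 only 4 to 5 are there at a start; the rules pass over those that are not, and their reading is None.
At some moment in a run one of carton_g1, carton_g2, carton_g3, carton_r1, carton_r2, carton_r3 may be knocked a few centimetres aside while the robot is not near it.
It also fails if it takes over 210 s, if anything falls off the work surface, if the arm or the gripper's body presses on something with over 40 N, if the wrist force passes 120 N, or if a joint passes its speed limit or range.

### The arm

A 6-joint arm with a two-finger parallel gripper is mounted at the origin on a cart in front of the work surface, level with it; the furniture and walls round the work are solid. World frame = base frame: x ahead of the robot, y to its left, z up, the work surface at z = 0. Lengths are in m, angles in rad, forces in N, time in s.
With the tool pointing down it reaches from about 0.275 to 0.825 m from the base axis. Payload 5.2 kg.
Tool frame: the origin (TCP) lies at the very end of the fingers, on their centre line; the grasp point (between the pads) lies manip.grasp_offset behind it (manip.grasp_offset is the distance from the TCP to the grasp point, in m); x points along the fingers, y is the direction in which the jaws open and shut, and the axes are right-handed (so a half turn about x gives the same grasp; the last joint's range is limited). The gripper opens to 93 mm and grips with 3 to 60 N. Pads are 15 mm wide; open, the fingers measure 128 mm over their backs; the gripper's body (75 mm by 188 mm) begins 65 mm behind the grasp point.
Start: joints at [-1.379, 0.259, 1.535, -0, 1.348, -0.203], TCP at [0.212, -0.508, 0.219] pointing down, gripper open.
Joint ranges: [-3.14, 3.14], [-0.91, 2.08], [0.19, 2.58], [-1.22, 4.36], [0.22, 2.71], [-3.12, 3.12]. Speed limits (rad/s): [2.57, 2.57, 3.14, 3.14, 3.14, 3.14].

### API

Orientations are given as a rotation vector (axis times angle).
In Python, from bench import manip gives the robot as it stands. The module is installed in compiled form; this text tells all that it offers.
- The arm moves only by the shell command python3 -m handwheel 'ROWS'. ROWS is JSON, a list of rows, each an object of numbers: "tx", "ty", "tz": the shift along the world's x, y, z in m; "rx", "ry", "rz": the turn, a rotation vector about the world's x, y, z in rad; "fingers": the gripper command: -1 is fully open, 1 is shut, values between are in proportion. In form: [{"tx": .., "ty": .., "tz": .., "rx": .., "ry": .., "rz": .., "fingers": ..}, ...]. A call has 1 to 12 rows; each row is the pose to reach, as a shift and turn from the pose commanded when the call began; what a row does not reach only later rows make up. A row lasts 1/12 s, in which the tool goes at most 41.7 mm and 7.16 degrees, less where a joint would pass 70% of its speed; a pose out of reach is approached as far as the arm can. A call with a gripper value outside its range is refused whole. The fingers move at their own pace and stop on an object; the grip force is fixed at half the most. Time passes only in rows, so rows that repeat a pose let the fingers close. It gives the time, the measured TCP pose, the force and the opening at its end, in the units of the state.
- manip.get_obs(): the state, without advancing time (a new reading comes with each control period).
- manip.grab_frame(name): name is "scene" or "top"; returns (picture, depth): 480x640x3 uint8, red, green, blue; 480x640 float32, m along the optical axis (not along the pixel's ray), 0 where there is no reading.
- manip.calibration(name): a dict with "fovy" (degrees; the focal length in pixels is half the picture's height over the tangent of half this angle, whatever the lens; pixels are square), "cx", "cy" (the principal point, pixels), "rvec" (rotation vector, rad) and "tvec" (3), from world to camera coordinates, as OpenCV has them. Camera axes: x right, y down, z forward; pixel columns grow to the right and rows downward; lengths in m; the calibration is good to about 2 mm. A picture is of the moment at which its call begins. calibration takes no time and is no camera call.
- manip.sign_off(): hands the job in, once; it reports no verdict.
The state is a dict: "t": time; "joint_positions": joint angles; "joint_vel": joint speeds; "joint_torque": joint torques, N m; "tool_pos": TCP position; "tool_rot": TCP orientation; "wrist_force": force on the tool from outside, world axes, zero at the start; "torque": the same for the moment, N m; "finger_gap": opening from 0.0 (shut) to 1.0 (fully open).
Only numpy, scipy, OpenCV 4.12 (cv2) and the standard library are available. Lean on these libraries where they do the work, as an engineer would, in place of code of your own. Each camera call takes 0.05 s, during which the arm holds its last target.

## Working session

There is one attempt and no reset: what is moved stays moved. The work goes in short steps, Python scripts to look and compute and a shell command to move; the robot and the scene stay as the last step left them, time stands still between calls to the robot, and variables do not carry over. Pictures are saved under pics/ and viewed, and the job is handed in when it is done.

```bash
mkdir -p pics; ls; python3 - <<'E'
from bench import manip
import cv2
o=manip.get_obs(); print({k:(v.round(4).tolist() if hasattr(v,'round') and hasattr(v,'tolist') else v) for k,v in o.items()}); print(manip.grasp_offset)
for n in("scene","top"):
    p,d=manip.grab_frame(n); cv2.imwrite(f"pics/{n}0.png",p[:,:,::-1]); print(n,manip.calibration(n),d.min(),d.max())
E
```

```text
pics
{'t': 0.0, 'joint_positions': [-1.3788, 0.2593, 1.5361, 0.0, 1.348, -0.2028], 'joint_vel': [0.0012, -0.0012, -0.0002, 0.0022, 0.0002, -0.0016], 'joint_torque': [-0.0007, -43.7306, -28.4007, 0.0718, 0.0415, -0.0002], 'tool_pos': [0.2115, -0.5071, 0.2178], 'tool_rot': [2.0055, 0.4029, -2.0054], 'wrist_force': [0.3791, -0.0115, -0.7487], 'torque': [-0.0526, -0.0414, 0.0076], 'finger_gap': 0.9993049683073738}
0.0188
scene {'fovy': 48.240072930290005, 'cx': 313.10444884849534, 'cy': 231.89036880118047, 'rvec': array([ 1.94018252, -1.07284355,  0.56623947]), 'tvec': array([-0.36744941,  0.33071413,  1.34732806])} 0.0 3.7912579
top {'fovy': 57.857623245799495, 'cx': 324.3105401323012, 'cy': 240.74741711437883, 'rvec': array([ 2.16136683, -2.19486727,  0.04898334]), 'tvec': array([-0.06332057,  0.53698927,  1.38912192])} 0.0 2.4761155
```

View pics/scene0.png

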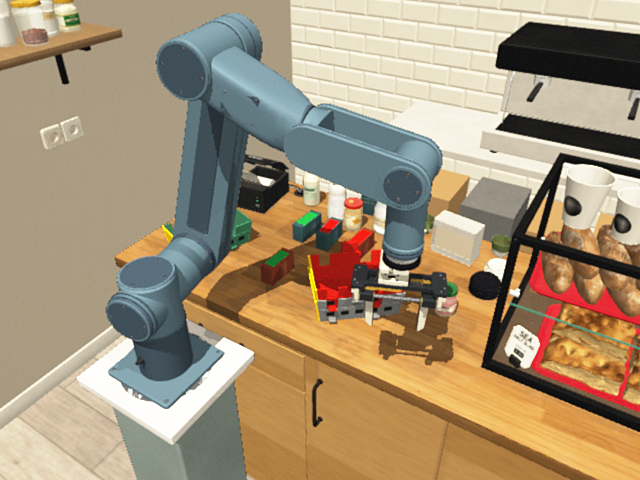

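View pics/top0.png

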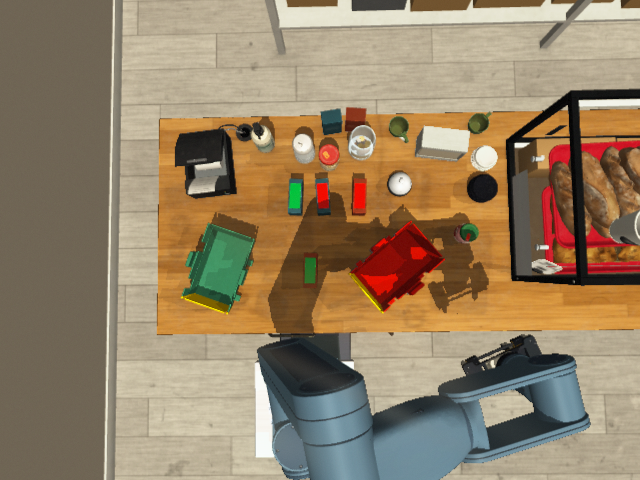

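The top view shows green-tagged cartons at about (295,196) and (310,268) and red-tagged ones at (322,196) and (359,197). The green tray is at (220,265), and the red tray, nested in the grey one, is at (398,265). Both yellow ends are towards the bottom of the image. Next I'll measure these positions.

```bash
cat > h.py <<'E'
from bench import manip
import cv2, numpy as np
from scipy.spatial.transform import Rotation as R
def cam(n):
    c=manip.calibration(n); f=240/np.tan(np.radians(c['fovy'])/2)
    Rm=cv2.Rodrigues(np.array(c['rvec']))[0]; t=np.array(c['tvec']); return f,c['cx'],c['cy'],Rm,t
def plane(n,uv,z):
    f,cx,cy,Rm,t=cam(n); uv=np.atleast_2d(uv).astype(float)
    d=np.c_[(uv[:,0]-cx)/f,(uv[:,1]-cy)/f,np.ones(len(uv))]@Rm; o=-Rm.T@t
    s=(z-o[2])/d[:,2]; return o+d*s[:,None]
def proj(n,P):
    f,cx,cy,Rm,t=cam(n); q=np.atleast_2d(P)@Rm.T+t; return np.c_[f*q[:,0]/q[:,2]+cx,f*q[:,1]/q[:,2]+cy]
def cloud(n,d):
    f,cx,cy,Rm,t=cam(n); v,u=np.mgrid[0:480,0:640]
    P=np.stack([(u-cx)/f*d,(v-cy)/f*d,d],-1); return (P-t)@Rm
def masks(p):
    h=cv2.cvtColor(p,cv2.COLOR_RGB2HSV); H,S,V=[h[...,i].astype(int) for i in range(3)]
    return dict(H=H,S=S,V=V)
def tool():
    o=manip.get_obs(); M=R.from_rotvec(o['tool_rot']).as_matrix()
    return o,M
E
python3 - <<'E'
from h import *
p,d=manip.grab_frame("top"); P=cloud("top",d); m=masks(p)
for (u,v) in [(295,196),(322,196),(359,197),(310,268),(466,233),(400,183),(220,265),(398,265),(195,300),(365,292),(331,120),(356,118)]:
    print((u,v),p[v,u],(m['H'][v,u],m['S'][v,u],m['V'][v,u]),P[v,u].round(3))
z=P[...,2]
ok=(d>0)&(z>.05)&(z<.075)
for nm,mk in (("g",(m['H']>50)&(m['H']<75)&(m['S']>150)),("r",((m['H']<4)|(m['H']>176))&(m['S']>200))):
    k=(mk&ok).astype(np.uint8)
    n,l,st,c=cv2.connectedComponentsWithStats(k)
    for i in range(1,n):
        if st[i,4]<40: continue
        ys,xs=np.where(l==i); r=cv2.minAreaRect(np.c_[xs,ys].astype(np.float32))
        b=plane("top",cv2.boxPoints(r),.062); e=[b[1]-b[0],b[2]-b[1]]; e=max(e,key=np.linalg.norm)
        print(nm,st[i],"c",plane("top",c[i],.0625)[0].round(4),"depthmean",P[l==i].mean(0).round(4),"size",np.linalg.norm(b[1]-b[0]).round(3),np.linalg.norm(b[2]-b[1]).round(3),"ang",np.degrees(np.arctan2(e[1],e[0])).round(1))
im=cv2.resize(p[90:340,150:550],(800,500),interpolation=cv2.INTER_CUBIC)
cv2.imwrite("pics/z0.png",im[:,:,::-1])
ps,_=manip.grab_frame("scene"); cv2.imwrite("pics/z1.png",cv2.resize(ps[170:350,110:510],(800,360))[:,:,::-1])
E
```

```text
(295, 196) [  9 194  62] (np.int64(69), np.int64(243), np.int64(194)) [0.676 0.018 0.065]
(322, 196) [242  11   0] (np.int64(1), np.int64(255), np.int64(242)) [ 0.674 -0.067  0.063]
(359, 197) [242  11   0] (np.int64(1), np.int64(255), np.int64(242)) [ 0.669 -0.184  0.064]
(310, 268) [ 38 110  40] (np.int64(61), np.int64(167), np.int64(110)) [ 0.448 -0.027  0.064]
(466, 233) [32 62 32] (np.int64(60), np.int64(123), np.int64(62)) [ 0.548 -0.508  0.082]
(400, 183) [247 246 242] (np.int64(24), np.int64(5), np.int64(247)) [ 0.714 -0.315  0.05 ]
(220, 265) [ 68 153 104] (np.int64(73), np.int64(142), np.int64(153)) [0.463 0.271 0.004]
(398, 265) [140  11   6] (np.int64(1), np.int64(244), np.int64(140)) [ 0.454 -0.303  0.046]
(195, 300) [126  99   0] (np.int64(24), np.int64(255), np.int64(126)) [0.355 0.329 0.078]
(365, 292) [239 231   0] (np.int64(29), np.int64(255), np.int64(239)) [ 0.375 -0.192  0.126]
(331, 120) [47 83 85] (np.int64(92), np.int64(114), np.int64(85)) [ 0.904 -0.1    0.105]
(356, 118) [139  57  32] (np.int64(7), np.int64(196), np.int64(139)) [ 0.906 -0.176  0.112]
g [289 183  12  26 285] c [0.6779 0.0191 0.0625] depthmean [0.6777 0.0189 0.0638] size 0.035 0.08 ang 179.4
g [305 258  11  25 259] c [ 0.443  -0.0255  0.0625] depthmean [ 0.4431 -0.0256  0.0635] size 0.031 0.075 ang 179.2
r [317 183  12  25 253] c [ 0.6771 -0.0688  0.0625] depthmean [ 0.6769 -0.0688  0.0638] size 0.032 0.078 ang -176.5
r [354 183  12  26 272] c [ 0.6746 -0.1849  0.0625] depthmean [ 0.6744 -0.1848  0.064 ] size 0.035 0.079 ang 178.8
r [369 227  67  77 308] c [ 0.4621 -0.3366  0.0625] depthmean [ 0.4623 -0.3366  0.0622] size 0.216 0.135 ang -50.4
```

View pics/z0.png

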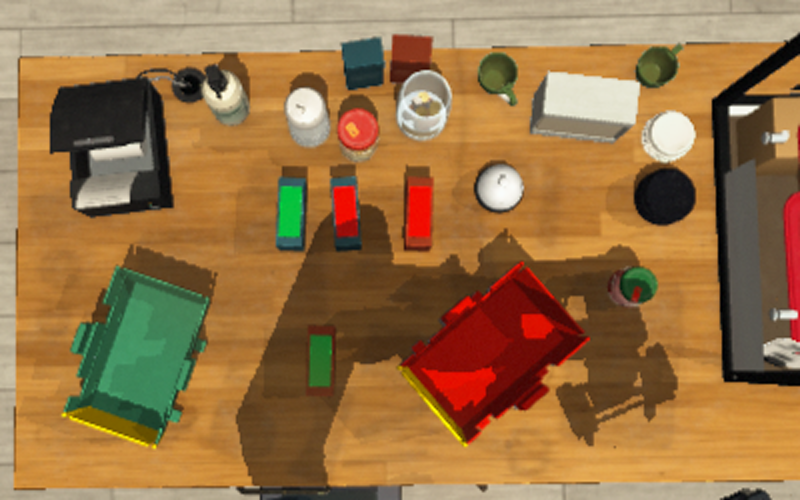

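View pics/z1.png

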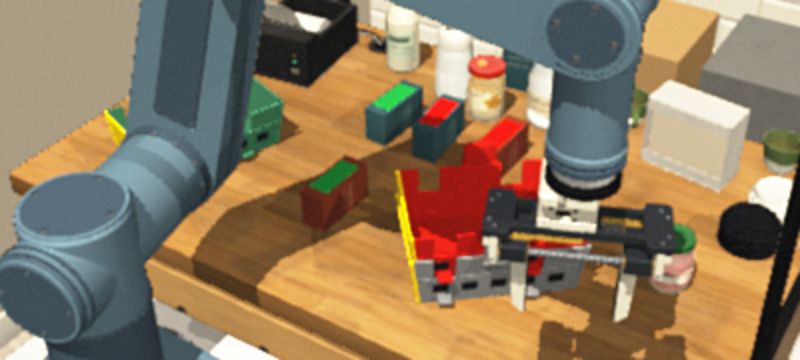

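```bash
cat >> h.py <<'E'
def comps(k,P,mn=6):
    n,l,st,c=cv2.connectedComponentsWithStats(k.astype(np.uint8))
    return [(st[i,4],c[i],P[l==i].mean(0),l==i) for i in range(1,n) if st[i,4]>=mn]
def tabs(box,zlo,zhi,topz,n="top",p=None,d=None):
    """tab tops in world box (x0,x1,y0,y1)"""
    if p is None: p,d=manip.grab_frame(n)
    P=cloud(n,d); x,y,z=P[...,0],P[...,1],P[...,2]
    k=(d>0)&(z>zlo)&(z<zhi)&(x>box[0])&(x<box[1])&(y>box[2])&(y<box[3])
    out=[]
    for a,c,q,l in comps(k,P): out.append((a,plane(n,c,topz)[0].round(4),q.round(4)))
    return out
def yel(box,p,d,n="top"):
    m=masks(p);P=cloud(n,d);x,y,z=P[...,0],P[...,1],P[...,2]
    k=(m['H']>20)&(m['H']<35)&(m['S']>200)&(x>box[0])&(x<box[1])&(y>box[2])&(y<box[3])
    return P[k]
E
python3 - <<'E'
from h import *
p,d=manip.grab_frame("top")
for nm,box,z0 in (("green",(.3,.66,.1,.45),0),("red",(.25,.65,-.48,-.1),.04)):
    print(nm)
    for t in tabs(box,z0+.098,z0+.13,z0+.116,p=p,d=d): print(t)
    Y=yel(box,p,d); Y=Y[(Y[:,2]>z0+.075)&(Y[:,2]<z0+.095)]; print(len(Y),Y.mean(0).round(4))
    u,s,v=np.linalg.svd(Y[:,:2]-Y[:,:2].mean(0)); print('dir',v[0].round(3),s)
E
```

```text
green
(np.int32(90), array([0.4822, 0.3336, 0.116 ]), array([0.4822, 0.3345, 0.1134]))
(np.int32(77), array([0.4251, 0.1762, 0.116 ]), array([0.425 , 0.1765, 0.1144]))
113 [0.3419 0.2993 0.0838]
dir [-0.343 -0.939] [0.45432774 0.01843317]
red
(np.int32(70), array([ 0.5148, -0.2318,  0.156 ]), array([ 0.5148, -0.2319,  0.1555]))
(np.int32(83), array([ 0.386 , -0.3389,  0.156 ]), array([ 0.3859, -0.3393,  0.1535]))
89 [ 0.3717 -0.1955  0.125 ]
dir [-0.769 -0.64 ] [0.4097627 0.0148982]
```

```bash
cat > st.py <<'E'
from h import *
o,M=tool()
print("t",round(o['t'],2),"pos",np.round(o['tool_pos'],4),"tilt",np.degrees(np.arccos(-M[2,0])).round(2),"jawyaw",np.degrees(np.arctan2(M[1,1],M[0,1])).round(2),"F",np.round(o['wrist_force'],1),"gap",round(o['finger_gap']*93,1),"q",np.round(o['joint_positions'],2))
E
python3 st.py; sed -n 1,3p st.py
```

```text
t 0.25 pos [ 0.2115 -0.5074  0.2182] tilt 0.05 jawyaw -67.38 F [ 0.6  0.3 -1.4] gap 93.0 q [-1.38  0.26  1.54 -0.    1.35 -0.2 ]
from h import *
o,M=tool()
print("t",round(o['t'],2),"pos",np.round(o['tool_pos'],4),"tilt",np.degrees(np.arccos(-M[2,0])).round(2),"jawyaw",np.degrees(np.arctan2(M[1,1],M[0,1])).round(2),"F",np.round(o['wrist_force'],1),"gap",round(o['finger_gap']*93,1),"q",np.round(o['joint_positions'],2))
```

```bash
python3 -m handwheel '[{"tx":0.2315,"ty":0.4815,"tz":0,"rz":-0.394,"fingers":-0.5},{"tx":0.2315,"ty":0.4815,"tz":0,"rz":-0.394,"fingers":-0.5},{"tx":0.2315,"ty":0.4815,"tz":0,"rz":-0.394,"fingers":-0.5},{"tx":0.2315,"ty":0.4815,"tz":0,"rz":-0.394,"fingers":-0.5},{"tx":0.2315,"ty":0.4815,"tz":0,"rz":-0.394,"fingers":-0.5},{"tx":0.2315,"ty":0.4815,"tz":0,"rz":-0.394,"fingers":-0.5},{"tx":0.2315,"ty":0.4815,"tz":0,"rz":-0.394,"fingers":-0.5},{"tx":0.2315,"ty":0.4815,"tz":0,"rz":-0.394,"fingers":-0.5},{"tx":0.2315,"ty":0.4815,"tz":0,"rz":-0.394,"fingers":-0.5},{"tx":0.2315,"ty":0.4815,"tz":0,"rz":-0.394,"fingers":-0.5},{"tx":0.2315,"ty":0.4815,"tz":0,"rz":-0.394,"fingers":-0.5},{"tx":0.2315,"ty":0.4815,"tz":0,"rz":-0.394,"fingers":-0.5}]'; python3 st.py
```

```text
t 0.25 pos [ 0.2115 -0.5074  0.2182] tilt 0.05 jawyaw -67.38 F [ 0.6  0.3 -1.4] gap 93.0 q [-1.38  0.26  1.54 -0.    1.35 -0.2 ]$[0]: bad value
```

```bash
python3 -m handwheel '[{"tx":0.02,"ty":0.04,"tz":0.0,"rx":0.0,"ry":0.0,"rz":-0.03,"fingers":-0.5}]'; python3 -m handwheel --help; python3 st.py
```

```text
t: 0.33
tool_pos: [0.228, -0.4753, 0.218]
tool_rot: [2.022, 0.366, -2.026]
wrist_force: [1.2, -0.1, 0.3]
finger_gap: 0.968
t 0.33 pos [ 0.228  -0.4753  0.218 ] tilt 0.2 jawyaw -69.34 F [ 1.2 -0.1  0.3] gap 90.0 q [-1.33  0.22  1.59 -0.    1.33 -0.12]invalid input: not JSON, or not a number
```

```bash
python3 -m handwheel '[{"tx":0.213,"ty":0.4445,"tz":0,"rx":0,"ry":0,"rz":-0.365,"fingers":-0.5},{"tx":0.213,"ty":0.4445,"tz":0,"rx":0,"ry":0,"rz":-0.365,"fingers":-0.5},{"tx":0.213,"ty":0.4445,"tz":0,"rx":0,"ry":0,"rz":-0.365,"fingers":-0.5},{"tx":0.213,"ty":0.4445,"tz":0,"rx":0,"ry":0,"rz":-0.365,"fingers":-0.5},{"tx":0.213,"ty":0.4445,"tz":0,"rx":0,"ry":0,"rz":-0.365,"fingers":-0.5},{"tx":0.213,"ty":0.4445,"tz":0,"rx":0,"ry":0,"rz":-0.365,"fingers":-0.5},{"tx":0.213,"ty":0.4445,"tz":0,"rx":0,"ry":0,"rz":-0.365,"fingers":-0.5},{"tx":0.213,"ty":0.4445,"tz":0,"rx":0,"ry":0,"rz":-0.365,"fingers":-0.5},{"tx":0.213,"ty":0.4445,"tz":0,"rx":0,"ry":0,"rz":-0.365,"fingers":-0.5},{"tx":0.213,"ty":0.4445,"tz":0,"rx":0,"ry":0,"rz":-0.365,"fingers":-0.5},{"tx":0.213,"ty":0.4445,"tz":0,"rx":0,"ry":0,"rz":-0.365,"fingers":-0.5},{"tx":0.213,"ty":0.4445,"tz":0,"rx":0,"ry":0,"rz":-0.365,"fingers":-0.5}]'; python3 st.py
python3 - <<'E'
from h import *
p,d=manip.grab_frame("top"); cv2.imwrite("pics/a1.png",cv2.resize(p[90:340,150:550],(800,500))[:,:,::-1])
p,d=manip.grab_frame("scene"); cv2.imwrite("pics/a2.png",p[:,:,::-1])
E
```

```text
t: 1.33
tool_pos: [0.4437, -0.0233, 0.2189]
tool_rot: [2.222, 0.001, -2.22]
wrist_force: [0.5, -0.4, 1.3]
finger_gap: 0.751
t 1.33 pos [ 0.4437 -0.0233  0.2189] tilt 0.04 jawyaw -89.97 F [ 0.5 -0.4  1.3] gap 69.9 q [-0.3   0.06  1.77  0.    1.31  1.27]
```

View pics/a2.png

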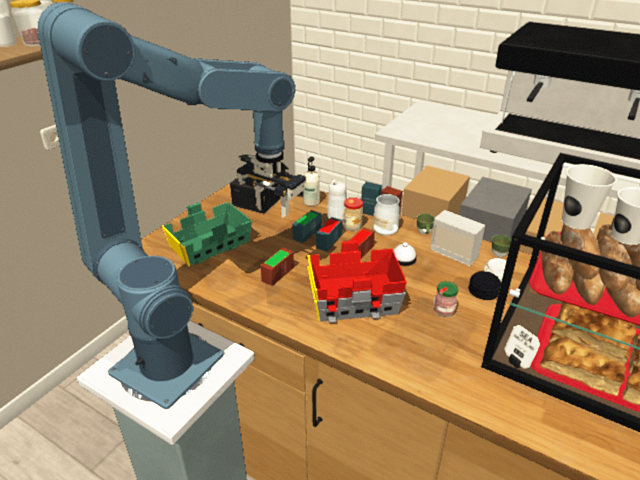

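View pics/a1.png

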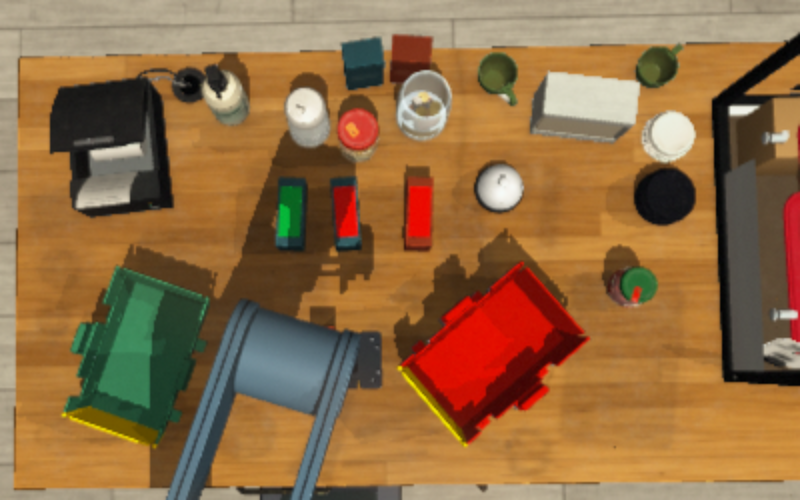

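```bash
python3 -m handwheel '[{"tx":0,"ty":-0.002,"tz":-0.04,"rx":0,"ry":0,"rz":0,"fingers":-0.5},{"tx":0,"ty":-0.002,"tz":-0.08,"rx":0,"ry":0,"rz":0,"fingers":-0.5},{"tx":0,"ty":-0.002,"tz":-0.12,"rx":0,"ry":0,"rz":0,"fingers":-0.5},{"tx":0,"ty":-0.002,"tz":-0.15,"rx":0,"ry":0,"rz":0,"fingers":-0.5},{"tx":0,"ty":-0.002,"tz":-0.175,"rx":0,"ry":0,"rz":0,"fingers":-0.5},{"tx":0,"ty":-0.002,"tz":-0.192,"rx":0,"ry":0,"rz":0,"fingers":-0.5},{"tx":0,"ty":-0.002,"tz":-0.192,"rx":0,"ry":0,"rz":0,"fingers":-0.5}]'; python3 -m handwheel '[{"tx":0,"ty":0,"tz":0,"rx":0,"ry":0,"rz":0,"fingers":1},{"tx":0,"ty":0,"tz":0,"rx":0,"ry":0,"rz":0,"fingers":1},{"tx":0,"ty":0,"tz":0,"rx":0,"ry":0,"rz":0,"fingers":1},{"tx":0,"ty":0,"tz":0,"rx":0,"ry":0,"rz":0,"fingers":1},{"tx":0,"ty":0,"tz":0,"rx":0,"ry":0,"rz":0,"fingers":1},{"tx":0,"ty":0,"tz":0,"rx":0,"ry":0,"rz":0,"fingers":1}]'; python3 st.py
```

```text
t: 2.02
tool_pos: [0.4401, -0.028, 0.0236]
tool_rot: [-2.212, -0.001, 2.228]
wrist_force: [-0.5, 0.1, -0.1]
finger_gap: 0.752
t: 2.52
tool_pos: [0.444, -0.0281, 0.0278]
tool_rot: [2.224, -0.001, -2.219]
wrist_force: [-1.1, 0.5, 7.5]
finger_gap: 0.452
t 2.52 pos [ 0.444  -0.0281  0.0278] tilt 0.13 jawyaw -90.02 F [-1.1  0.5  7.5] gap 42.0 q [-0.31  0.31  2.02  0.    0.81  1.26]
```

```bash
python3 -m handwheel '[{"tx":0,"ty":0,"tz":0.04,"rx":0,"ry":0,"rz":0,"fingers":1},{"tx":0,"ty":0,"tz":0.08,"rx":0,"ry":0,"rz":0.12,"fingers":1},{"tx":0,"ty":0,"tz":0.12,"rx":0,"ry":0,"rz":0.24,"fingers":1},{"tx":0,"ty":0.01,"tz":0.15,"rx":0,"ry":0,"rz":0.36,"fingers":1},{"tx":-0.005,"ty":0.05,"tz":0.15,"rx":0,"ry":0,"rz":0.48,"fingers":1},{"tx":-0.01,"ty":0.09,"tz":0.15,"rx":0,"ry":0,"rz":0.6,"fingers":1},{"tx":-0.015,"ty":0.13,"tz":0.15,"rx":0,"ry":0,"rz":0.72,"fingers":1},{"tx":-0.02,"ty":0.17,"tz":0.15,"rx":0,"ry":0,"rz":0.84,"fingers":1},{"tx":-0.025,"ty":0.21,"tz":0.15,"rx":0,"ry":0,"rz":0.96,"fingers":1},{"tx":-0.03,"ty":0.25,"tz":0.15,"rx":0,"ry":0,"rz":1.08,"fingers":1},{"tx":-0.035,"ty":0.28,"tz":0.15,"rx":0,"ry":0,"rz":1.2,"fingers":1},{"tx":-0.037,"ty":0.3,"tz":0.15,"rx":0,"ry":0,"rz":1.222,"fingers":1}]'; python3 -m handwheel '[{"tx":0,"ty":0,"tz":0,"rx":0,"ry":0,"rz":0,"fingers":1},{"tx":0,"ty":0,"tz":0,"rx":0,"ry":0,"rz":0,"fingers":1}]'; python3 st.py;python3 - <<'E'
from h import *
p,d=manip.grab_frame("top"); cv2.imwrite("pics/b1.png",cv2.resize(p[90:340,150:550],(800,500))[:,:,::-1])
p,d=manip.grab_frame("scene"); cv2.imwrite("pics/b2.png",cv2.resize(p[130:330,130:450],(800,500))[:,:,::-1])
E
```

```text
t: 3.52
tool_pos: [0.4047, 0.275, 0.1768]
tool_rot: [1.456, 1.029, -1.455]
wrist_force: [0.4, -0.1, -2.0]
finger_gap: 0.454
t: 3.68
tool_pos: [0.4055, 0.2728, 0.1766]
tool_rot: [1.459, 1.024, -1.46]
wrist_force: [-0.1, -1.5, -0.8]
finger_gap: 0.454
t 3.68 pos [0.4055 0.2728 0.1766] tilt 0.03 jawyaw -19.86 F [-0.1 -1.5 -0.8] gap 42.2 q [ 0.36  0.18  1.74 -0.    1.22  0.71]
```

View pics/b1.png

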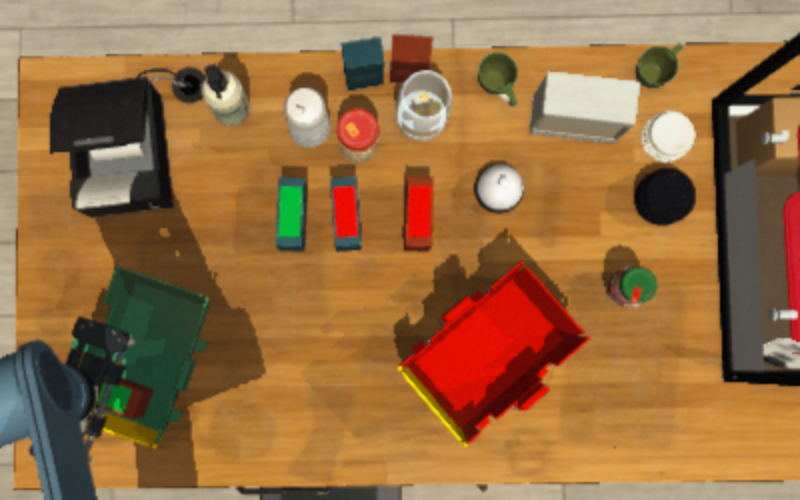

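View pics/b2.png

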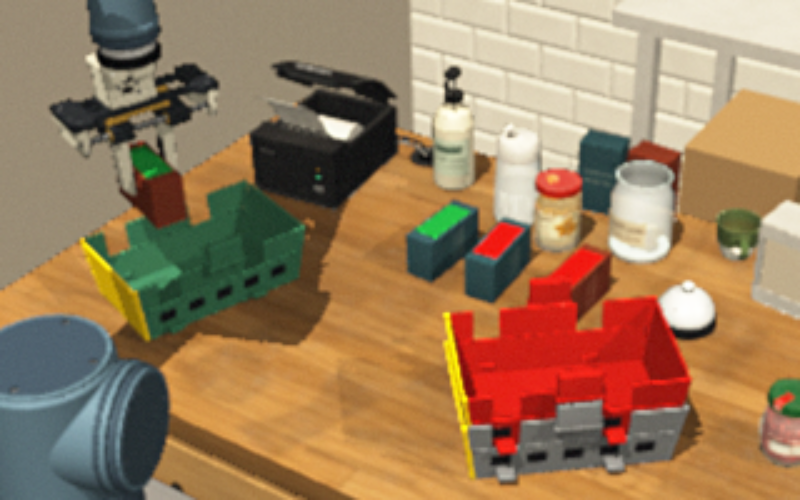

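```bash
python3 -m handwheel '[{"tx":0.001,"ty":-0.001,"tz":-0.04,"rx":0,"ry":0,"rz":0,"fingers":1},{"tx":0.001,"ty":-0.001,"tz":-0.08,"rx":0,"ry":0,"rz":0,"fingers":1},{"tx":0.001,"ty":-0.001,"tz":-0.11,"rx":0,"ry":0,"rz":0,"fingers":1},{"tx":0.001,"ty":-0.001,"tz":-0.125,"rx":0,"ry":0,"rz":0,"fingers":1},{"tx":0.001,"ty":-0.001,"tz":-0.135,"rx":0,"ry":0,"rz":0,"fingers":1},{"tx":0.001,"ty":-0.001,"tz":-0.141,"rx":0,"ry":0,"rz":0,"fingers":1},{"tx":0.001,"ty":-0.001,"tz":-0.142,"rx":0,"ry":0,"rz":0,"fingers":1},{"tx":0.001,"ty":-0.001,"tz":-0.142,"rx":0,"ry":0,"rz":0,"fingers":1}]';  python3 st.py
```

```text
t: 4.45
tool_pos: [0.4081, 0.2709, 0.0353]
tool_rot: [1.463, 1.022, -1.461]
wrist_force: [0.9, 0.6, -0.8]
finger_gap: 0.458
t 4.45 pos [0.4081 0.2709 0.0353] tilt 0.07 jawyaw -20.05 F [ 0.9  0.6 -0.8] gap 42.6 q [ 0.36  0.36  1.91 -0.    0.87  0.71]
```

```bash
python3 -m handwheel '[{"tx":0,"ty":0,"tz":-0.0015,"rx":0,"ry":0,"rz":0,"fingers":1},{"tx":0,"ty":0,"tz":-0.0015,"rx":0,"ry":0,"rz":0,"fingers":-0.35},{"tx":0,"ty":0,"tz":-0.0015,"rx":0,"ry":0,"rz":0,"fingers":-0.35},{"tx":0,"ty":0,"tz":-0.0015,"rx":0,"ry":0,"rz":0,"fingers":-0.35},{"tx":0,"ty":0,"tz":-0.0015,"rx":0,"ry":0,"rz":0,"fingers":-0.35},{"tx":0,"ty":0,"tz":-0.0015,"rx":0,"ry":0,"rz":0,"fingers":-0.35},{"tx":0,"ty":0,"tz":0.03,"rx":0,"ry":0,"rz":0,"fingers":-0.35},{"tx":0,"ty":0,"tz":0.07,"rx":0,"ry":0,"rz":0,"fingers":-0.5},{"tx":0,"ty":0,"tz":0.11,"rx":0,"ry":0,"rz":0,"fingers":-0.5},{"tx":0,"ty":0,"tz":0.15,"rx":0,"ry":0,"rz":0,"fingers":-0.5},{"tx":0,"ty":0,"tz":0.16,"rx":0,"ry":0,"rz":0,"fingers":-0.5}]';  python3 st.py; cat > tags.py <<'E'
from h import *
import sys
p,d=manip.grab_frame("top"); P=cloud("top",d); m=masks(p); z=P[...,2]
for nm,mk in (("g",(m['H']>50)&(m['H']<75)&(m['S']>150)),("r",((m['H']<4)|(m['H']>176))&(m['S']>200))):
    for zc in (.0625,.0675,.1435):
        ok=(d>0)&(abs(z-zc)<.009) if zc!=.0625 else (d>0)&(z>.052)&(z<.075)
        for a,c,q,l in comps(mk&ok,P,100):
            ys,xs=np.where(l); r=cv2.minAreaRect(np.c_[xs,ys].astype(np.float32))
            b=plane("top",cv2.boxPoints(r),zc); e=max([b[1]-b[0],b[2]-b[1]],key=np.linalg.norm)
            w=sorted([np.linalg.norm(b[1]-b[0]),np.linalg.norm(b[2]-b[1])])
            if w[1]>.1: continue
            print(nm,a,c.round(0),plane("top",c,zc)[0].round(4),"z",q[2].round(4),"size",np.round(w,3),"ang",(np.degrees(np.arctan2(e[1],e[0]))%180).round(1))
if len(sys.argv)>1: cv2.imwrite(sys.argv[1],cv2.resize(p[90:340,150:550],(800,500))[:,:,::-1])
E
python3 tags.py pics/c1.png
```

```text
t: 5.37
tool_pos: [0.4102, 0.2724, 0.2012]
tool_rot: [1.47, 1.021, -1.451]
wrist_force: [1.0, 1.3, 0.6]
finger_gap: 0.75
t 5.37 pos [0.4102 0.2724 0.2012] tilt 0.61 jawyaw -19.98 F [1.  1.3 0.6] gap 69.7 q [0.36 0.16 1.7  0.   1.27 0.71]
g 286 [295. 195.] [0.678  0.0191 0.0625] z 0.064 size [0.035 0.08 ] ang 179.4
g 243 [216. 283.] [0.4063 0.2688 0.0625] z 0.0689 size [0.033 0.074] ang 67.7
g 280 [295. 195.] [0.6776 0.0186 0.0675] z 0.0641 size [0.035 0.079] ang 179.4
g 248 [216. 283.] [0.4063 0.2674 0.0675] z 0.069 size [0.033 0.074] ang 67.7
r 253 [322. 195.] [ 0.677  -0.0688  0.0625] z 0.064 size [0.032 0.078] ang 3.2
r 271 [359. 195.] [ 0.6743 -0.1849  0.0625] z 0.0635 size [0.033 0.081] ang 175.9
r 245 [322. 195.] [ 0.6763 -0.069   0.0675] z 0.0642 size [0.032 0.078] ang 3.2
r 260 [359. 195.] [ 0.6739 -0.1847  0.0675] z 0.0638 size [0.033 0.08 ] ang 175.9
```

View pics/c1.png

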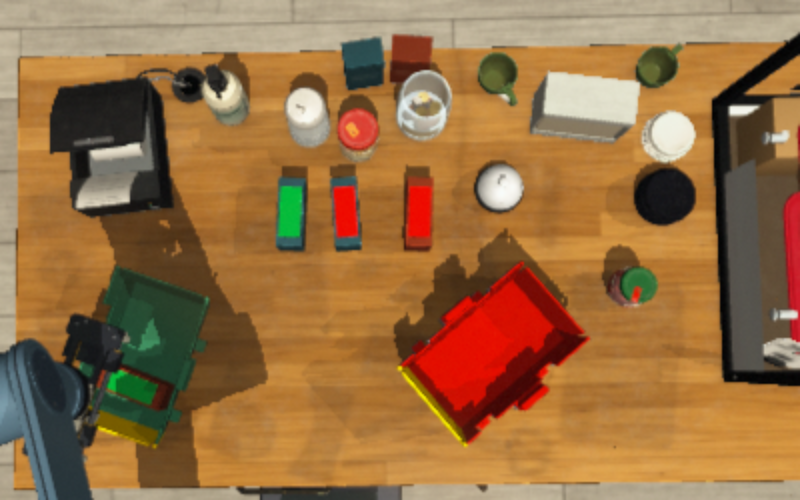

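```bash
python3 -m handwheel '[{"tx":0.0269,"ty":-0.0253,"tz":0,"rx":0,"ry":0,"rz":-0.12,"fingers":-0.5},{"tx":0.054,"ty":-0.0506,"tz":0,"rx":0,"ry":0,"rz":-0.24,"fingers":-0.5},{"tx":0.081,"ty":-0.076,"tz":0,"rx":0,"ry":0,"rz":-0.36,"fingers":-0.5},{"tx":0.108,"ty":-0.101,"tz":0,"rx":0,"ry":0,"rz":-0.48,"fingers":-0.5},{"tx":0.135,"ty":-0.127,"tz":0,"rx":0,"ry":0,"rz":-0.6,"fingers":-0.5},{"tx":0.162,"ty":-0.152,"tz":0,"rx":0,"ry":0,"rz":-0.72,"fingers":-0.5},{"tx":0.189,"ty":-0.177,"tz":0,"rx":0,"ry":0,"rz":-0.84,"fingers":-0.5},{"tx":0.216,"ty":-0.202,"tz":0,"rx":0,"ry":0,"rz":-0.96,"fingers":-0.5},{"tx":0.243,"ty":-0.228,"tz":0,"rx":0,"ry":0,"rz":-1.08,"fingers":-0.5},{"tx":0.2695,"ty":-0.253,"tz":0,"rx":0,"ry":0,"rz":-1.2,"fingers":-0.5},{"tx":0.2695,"ty":-0.253,"tz":0,"rx":0,"ry":0,"rz":-1.222,"fingers":-0.5},{"tx":0.2695,"ty":-0.253,"tz":0,"rx":0,"ry":0,"rz":-1.222,"fingers":-0.5}]'; python3 -m handwheel '[{"tx":0,"ty":0,"tz":-0.04,"rx":0,"ry":0,"rz":0,"fingers":-0.5},{"tx":0,"ty":0,"tz":-0.06,"rx":0,"ry":0,"rz":0,"fingers":-0.5},{"tx":0,"ty":0,"tz":-0.06,"rx":0,"ry":0,"rz":0,"fingers":-0.5}]'; python3 st.py; python3 tags.py
```

```text
t: 6.42
tool_pos: [0.6766, 0.0163, 0.1913]
tool_rot: [-2.215, 0.003, 2.224]
wrist_force: [-0.5, -0.4, -0.1]
finger_gap: 0.749
t: 6.67
tool_pos: [0.6717, 0.0199, 0.1281]
tool_rot: [2.208, 0.005, -2.234]
wrist_force: [0.3, -0.8, -0.5]
finger_gap: 0.751
t 6.67 pos [0.6717 0.0199 0.1281] tilt 0.69 jawyaw -89.86 F [ 0.3 -0.8 -0.5] gap 69.8 q [-0.14  0.55  1.32  0.    1.28  1.43]
g 156 [210. 281.] [0.4133 0.2873 0.0625] z 0.0686 size [0.032 0.048] ang 67.7
g 156 [210. 281.] [0.4135 0.2859 0.0675] z 0.0686 size [0.032 0.048] ang 67.7
r 158 [324. 198.] [ 0.6692 -0.0737  0.0625] z 0.0638 size [0.032 0.076] ang 179.1
r 272 [359. 195.] [ 0.6744 -0.1849  0.0625] z 0.0639 size [0.034 0.08 ] ang 175.9
r 151 [324. 198.] [ 0.6678 -0.0735  0.0675] z 0.0641 size [0.031 0.076] ang 179.1
r 267 [359. 195.] [ 0.6737 -0.1846  0.0675] z 0.064 size [0.034 0.08 ] ang 175.9
```

```bash
python3 -m handwheel '[{"tx":0.002,"ty":-0.001,"tz":-0.03,"rx":0,"ry":0,"rz":0,"fingers":-0.5},{"tx":0.002,"ty":-0.001,"tz":-0.06,"rx":0,"ry":0,"rz":0,"fingers":-0.5},{"tx":0.002,"ty":-0.001,"tz":-0.085,"rx":0,"ry":0,"rz":0,"fingers":-0.5},{"tx":0.002,"ty":-0.001,"tz":-0.1,"rx":0,"ry":0,"rz":0,"fingers":-0.5},{"tx":0.002,"ty":-0.001,"tz":-0.1,"rx":0,"ry":0,"rz":0,"fingers":-0.5},{"tx":0.002,"ty":-0.001,"tz":-0.1,"rx":0,"ry":0,"rz":0,"fingers":-0.5}]';python3 st.py;  python3 -m handwheel '[{"tx":0,"ty":0,"tz":0,"rx":0,"ry":0,"rz":0,"fingers":1},{"tx":0,"ty":0,"tz":0,"rx":0,"ry":0,"rz":0,"fingers":1},{"tx":0,"ty":0,"tz":0,"rx":0,"ry":0,"rz":0,"fingers":1},{"tx":0,"ty":0,"tz":0,"rx":0,"ry":0,"rz":0,"fingers":1},{"tx":0,"ty":0,"tz":0,"rx":0,"ry":0,"rz":0,"fingers":1},{"tx":0,"ty":0,"tz":0,"rx":0,"ry":0,"rz":0,"fingers":1}]'; python3 st.py
```

```text
t: 7.22
tool_pos: [0.6788, 0.0178, 0.0356]
tool_rot: [2.221, 0.001, -2.221]
wrist_force: [0.6, -0.4, -0.5]
finger_gap: 0.751
t 7.22 pos [0.6788 0.0178 0.0356] tilt 0.02 jawyaw -89.93 F [ 0.6 -0.4 -0.5] gap 69.8 q [-0.14  0.64  1.41  0.    1.1   1.43]
t: 7.72
tool_pos: [0.6793, 0.0172, 0.0358]
tool_rot: [-2.223, 0.0, 2.219]
wrist_force: [-0.8, 2.1, 4.9]
finger_gap: 0.452
t 7.72 pos [0.6793 0.0172 0.0358] tilt 0.09 jawyaw -90.02 F [-0.8  2.1  4.9] gap 42.0 q [-0.14  0.64  1.41  0.    1.09  1.43]
```

```bash
python3 -m handwheel '[{"tx":0,"ty":0,"tz":0.04,"rx":0,"ry":0,"rz":0,"fingers":1},{"tx":0,"ty":0,"tz":0.08,"rx":0,"ry":0,"rz":0,"fingers":1},{"tx":0,"ty":0.01,"tz":0.12,"rx":0,"ry":0,"rz":0.12,"fingers":1},{"tx":-0.01,"ty":0.03,"tz":0.15,"rx":0,"ry":0,"rz":0.24,"fingers":1},{"tx":-0.03,"ty":0.055,"tz":0.15,"rx":0,"ry":0,"rz":0.36,"fingers":1},{"tx":-0.055,"ty":0.08,"tz":0.15,"rx":0,"ry":0,"rz":0.48,"fingers":1},{"tx":-0.075,"ty":0.105,"tz":0.15,"rx":0,"ry":0,"rz":0.6,"fingers":1},{"tx":-0.1,"ty":0.13,"tz":0.15,"rx":0,"ry":0,"rz":0.72,"fingers":1},{"tx":-0.12,"ty":0.155,"tz":0.15,"rx":0,"ry":0,"rz":0.84,"fingers":1},{"tx":-0.14,"ty":0.18,"tz":0.15,"rx":0,"ry":0,"rz":0.96,"fingers":1},{"tx":-0.16,"ty":0.2,"tz":0.15,"rx":0,"ry":0,"rz":1.08,"fingers":1},{"tx":-0.178,"ty":0.221,"tz":0.15,"rx":0,"ry":0,"rz":1.2,"fingers":1}]'; python3 -m handwheel '[{"tx":0,"ty":0,"tz":0,"rx":0,"ry":0,"rz":0.022,"fingers":1},{"tx":0,"ty":0,"tz":0,"rx":0,"ry":0,"rz":0.022,"fingers":1},{"tx":0,"ty":0,"tz":0,"rx":0,"ry":0,"rz":0.022,"fingers":1}]'; python3 st.py
```

```text
t: 8.72
tool_pos: [0.499, 0.2389, 0.1843]
tool_rot: [1.472, 1.014, -1.474]
wrist_force: [0.4, 0.7, -1.0]
finger_gap: 0.452
t: 8.97
tool_pos: [0.501, 0.2378, 0.1846]
tool_rot: [1.462, 1.022, -1.462]
wrist_force: [-0.2, -0.1, -2.7]
finger_gap: 0.452
t 8.97 pos [0.501  0.2378 0.1846] tilt 0.04 jawyaw -20.06 F [-0.2 -0.1 -2.7] gap 42.0 q [ 0.24  0.29  1.58 -0.    1.27  0.59]
```

Lower by about 0.143, release, then raise.

```bash
python3 -m handwheel '[{"tx":0,"ty":0,"tz":-0.04,"rx":0,"ry":0,"rz":0,"fingers":1},{"tx":0,"ty":0,"tz":-0.08,"rx":0,"ry":0,"rz":0,"fingers":1},{"tx":0,"ty":0,"tz":-0.11,"rx":0,"ry":0,"rz":0,"fingers":1},{"tx":0,"ty":0,"tz":-0.125,"rx":0,"ry":0,"rz":0,"fingers":1},{"tx":0,"ty":0,"tz":-0.135,"rx":0,"ry":0,"rz":0,"fingers":1},{"tx":0,"ty":0,"tz":-0.142,"rx":0,"ry":0,"rz":0,"fingers":1},{"tx":0,"ty":0,"tz":-0.143,"rx":0,"ry":0,"rz":0,"fingers":1},{"tx":0,"ty":0,"tz":-0.143,"rx":0,"ry":0,"rz":0,"fingers":1}]'; python3 st.py; python3 -m handwheel '[{"tx":0,"ty":0,"tz":0,"rx":0,"ry":0,"rz":0,"fingers":-0.35},{"tx":0,"ty":0,"tz":0,"rx":0,"ry":0,"rz":0,"fingers":-0.35},{"tx":0,"ty":0,"tz":0,"rx":0,"ry":0,"rz":0,"fingers":-0.35},{"tx":0,"ty":0,"tz":0,"rx":0,"ry":0,"rz":0,"fingers":-0.35},{"tx":0,"ty":0,"tz":0.03,"rx":0,"ry":0,"rz":0,"fingers":-0.35},{"tx":0,"ty":0,"tz":0.07,"rx":0,"ry":0,"rz":0,"fingers":-0.35},{"tx":0,"ty":0,"tz":0.11,"rx":0,"ry":0,"rz":0,"fingers":-0.35},{"tx":0,"ty":0,"tz":0.15,"rx":0,"ry":0,"rz":0,"fingers":-0.35},{"tx":0,"ty":0,"tz":0.19,"rx":0,"ry":0,"rz":0,"fingers":-0.35},{"tx":0.03,"ty":-0.03,"tz":0.22,"rx":0,"ry":0,"rz":0,"fingers":-0.35},{"tx":0.03,"ty":-0.07,"tz":0.22,"rx":0,"ry":0,"rz":0,"fingers":-0.35},{"tx":0.03,"ty":-0.11,"tz":0.22,"rx":0,"ry":0,"rz":0,"fingers":-0.35}]'; python3 st.py; python3 tags.py pics/d1.png
```

```text
t: 9.63
tool_pos: [0.5018, 0.2378, 0.0422]
tool_rot: [1.463, 1.022, -1.461]
wrist_force: [-0.8, -0.7, -1.1]
finger_gap: 0.455
t 9.63 pos [0.5018 0.2378 0.0422] tilt 0.07 jawyaw -20.06 F [-0.8 -0.7 -1.1] gap 42.3 q [ 0.24  0.45  1.74 -0.    0.95  0.59]
t: 10.63
tool_pos: [0.5331, 0.1312, 0.265]
tool_rot: [1.464, 1.021, -1.453]
wrist_force: [-0.5, -0.4, -0.7]
finger_gap: 0.672
t 10.63 pos [0.5331 0.1312 0.265 ] tilt 0.42 jawyaw -19.83 F [-0.5 -0.4 -0.7] gap 62.5 q [ 0.04  0.23  1.47 -0.    1.44  0.38]
g 236 [214. 282.] [0.4083 0.2755 0.0625] z 0.0693 size [0.033 0.076] ang 67.7
g 240 [214. 282.] [0.4085 0.2745 0.0675] z 0.0694 size [0.033 0.076] ang 67.7
r 253 [322. 195.] [ 0.677  -0.0688  0.0625] z 0.0636 size [0.032 0.078] ang 3.2
r 273 [359. 195.] [ 0.674  -0.1848  0.0625] z 0.0636 size [0.034 0.08 ] ang 176.1
r 244 [322. 195.] [ 0.676  -0.0689  0.0675] z 0.0638 size [0.032 0.078] ang 3.2
r 258 [359. 195.] [ 0.6736 -0.1845  0.0675] z 0.064 size [0.034 0.08 ] ang 176.1
```

View pics/d1.png

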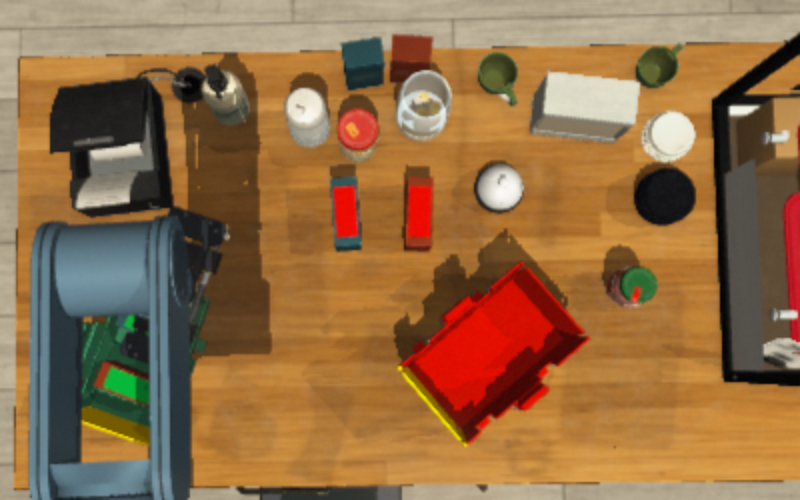

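```bash
python3 -m handwheel '[{"tx":-0.002,"ty":-0.035,"tz":0,"rx":0,"ry":0,"rz":0.1,"fingers":-0.35},{"tx":-0.004,"ty":-0.07,"tz":0,"rx":0,"ry":0,"rz":0.2,"fingers":-0.35},{"tx":-0.006,"ty":-0.105,"tz":0,"rx":0,"ry":0,"rz":0.3,"fingers":-0.35},{"tx":-0.008,"ty":-0.14,"tz":0,"rx":0,"ry":0,"rz":0.4,"fingers":-0.35},{"tx":-0.01,"ty":-0.175,"tz":0,"rx":0,"ry":0,"rz":0.5,"fingers":-0.35},{"tx":-0.012,"ty":-0.21,"tz":0,"rx":0,"ry":0,"rz":0.6,"fingers":-0.35},{"tx":-0.014,"ty":-0.245,"tz":0,"rx":0,"ry":0,"rz":0.7,"fingers":-0.35},{"tx":-0.016,"ty":-0.28,"tz":0,"rx":0,"ry":0,"rz":0.8,"fingers":-0.35},{"tx":-0.017,"ty":-0.31,"tz":0,"rx":0,"ry":0,"rz":0.9,"fingers":-0.35},{"tx":-0.017,"ty":-0.34,"tz":0,"rx":0,"ry":0,"rz":1.0,"fingers":-0.35},{"tx":-0.017,"ty":-0.361,"tz":0,"rx":0,"ry":0,"rz":1.04,"fingers":-0.35},{"tx":-0.017,"ty":-0.361,"tz":0,"rx":0,"ry":0,"rz":1.04,"fingers":-0.35}]'; python3 st.py; python3 tags.py pics/e1.png; python3 - <<'E'
from h import *
p,d=manip.grab_frame("top")
box=(.3,.66,.1,.45)
for t in tabs(box,.098,.13,.116,p=p,d=d): print(t)
Y=yel(box,p,d); Y=Y[(Y[:,2]>.075)&(Y[:,2]<.095)]; print(len(Y),Y.mean(0).round(4))
E
```

```text
t: 11.68
tool_pos: [0.5133, -0.2336, 0.2613]
tool_rot: [0.687, 1.458, -0.69]
wrist_force: [0.2, 0.4, -0.4]
finger_gap: 0.676
t 11.68 pos [ 0.5133 -0.2336  0.2613] tilt 0.1 jawyaw 39.48 F [ 0.2  0.4 -0.4] gap 62.8 q [-0.62  0.26  1.43 -0.    1.45 -1.31]
g 284 [225. 252.] [0.5017 0.2395 0.0625] z 0.0689 size [0.035 0.082] ang 67.5
g 264 [215. 283.] [0.4073 0.2718 0.0625] z 0.0689 size [0.033 0.079] ang 68.2
g 288 [225. 252.] [0.5016 0.2383 0.0675] z 0.069 size [0.035 0.082] ang 67.5
g 265 [215. 283.] [0.4075 0.2705 0.0675] z 0.0689 size [0.033 0.079] ang 68.2
r 253 [322. 195.] [ 0.6771 -0.0688  0.0625] z 0.0638 size [0.032 0.078] ang 3.5
r 280 [359. 195.] [ 0.6746 -0.1847  0.0625] z 0.064 size [0.035 0.079] ang 178.8
r 245 [322. 195.] [ 0.6763 -0.0689  0.0675] z 0.064 size [0.032 0.077] ang 3.5
r 274 [359. 195.] [ 0.6737 -0.1844  0.0675] z 0.0641 size [0.035 0.079] ang 178.8
(np.int32(88), array([0.4828, 0.3337, 0.116 ]), array([0.4829, 0.3344, 0.1138]))
(np.int32(78), array([0.4252, 0.176 , 0.116 ]), array([0.4251, 0.1765, 0.1139]))
109 [0.3422 0.3006 0.0838]
```

View pics/e1.png

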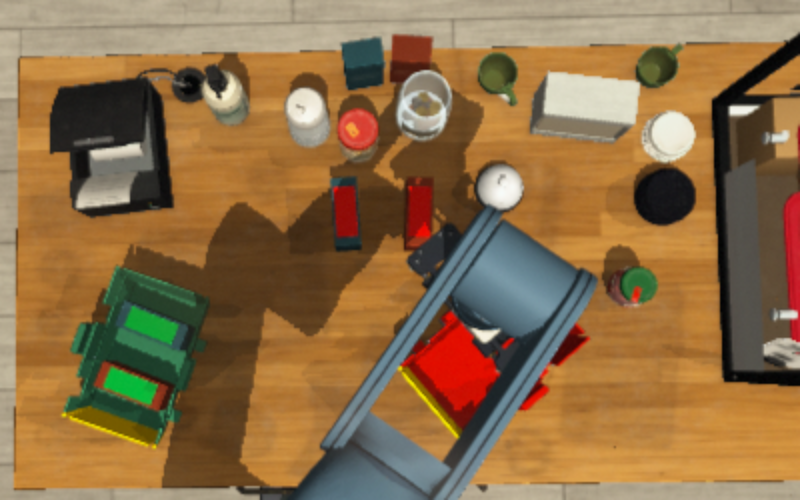

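```bash
python3 -m handwheel '[{"tx":0.001,"ty":0.001,"tz":-0.04,"rx":0,"ry":0,"rz":0,"fingers":-0.35},{"tx":0.001,"ty":0.001,"tz":-0.08,"rx":0,"ry":0,"rz":0,"fingers":-0.35},{"tx":0.001,"ty":0.001,"tz":-0.11,"rx":0,"ry":0,"rz":0,"fingers":-0.35},{"tx":0.001,"ty":0.001,"tz":-0.128,"rx":0,"ry":0,"rz":0,"fingers":-0.35},{"tx":0.001,"ty":0.001,"tz":-0.13,"rx":0,"ry":0,"rz":0,"fingers":-0.35},{"tx":0.001,"ty":0.001,"tz":-0.13,"rx":0,"ry":0,"rz":0,"fingers":-0.35},{"tx":0.001,"ty":0.001,"tz":-0.13,"rx":0,"ry":0,"rz":0,"fingers":-0.35}]'; python3 st.py; python3 - <<'E'
from h import *
p,d=manip.grab_frame("scene"); cv2.imwrite("pics/f2.png",cv2.resize(p[170:340,270:450],(794,750))[:600,:,::-1])
E
```

```text
t: 12.37
tool_pos: [0.5156, -0.2282, 0.1331]
tool_rot: [0.686, 1.458, -0.686]
wrist_force: [0.0, 0.3, 0.6]
finger_gap: 0.676
t 12.37 pos [ 0.5156 -0.2282  0.1331] tilt 0.12 jawyaw 39.63 F [0.  0.3 0.6] gap 62.9 q [-0.61  0.35  1.62  0.    1.16 -1.31]
```

View pics/f2.png

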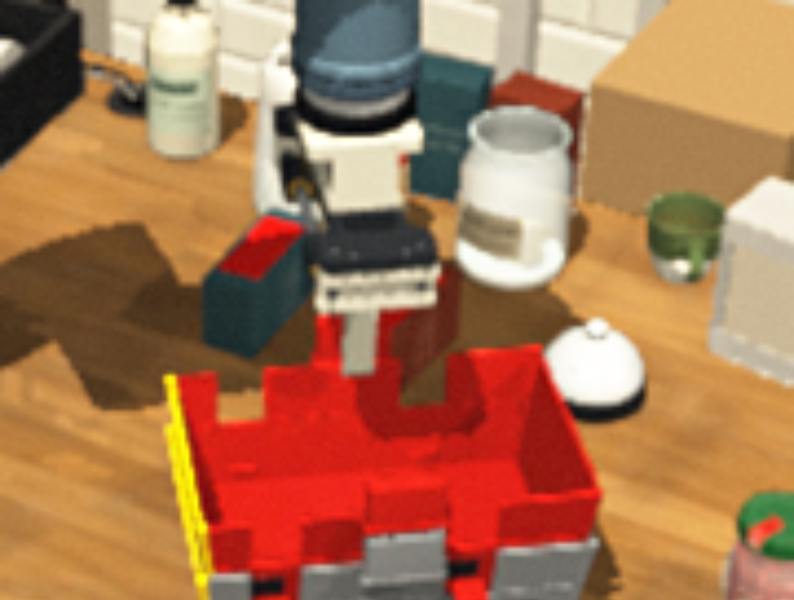

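```bash
python3 -m handwheel '[{"tx":0,"ty":-0.002,"tz":-0.002,"rx":0,"ry":0,"rz":0,"fingers":1},{"tx":0,"ty":-0.002,"tz":-0.002,"rx":0,"ry":0,"rz":0,"fingers":1},{"tx":0,"ty":-0.002,"tz":-0.002,"rx":0,"ry":0,"rz":0,"fingers":1},{"tx":0,"ty":-0.002,"tz":-0.002,"rx":0,"ry":0,"rz":0,"fingers":1},{"tx":0,"ty":-0.002,"tz":-0.002,"rx":0,"ry":0,"rz":0,"fingers":1},{"tx":0,"ty":-0.002,"tz":-0.002,"rx":0,"ry":0,"rz":0,"fingers":1},{"tx":0,"ty":-0.002,"tz":-0.002,"rx":0,"ry":0,"rz":0,"fingers":1},{"tx":0,"ty":-0.002,"tz":-0.002,"rx":0,"ry":0,"rz":0,"fingers":1},{"tx":0,"ty":-0.002,"tz":-0.002,"rx":0,"ry":0,"rz":0,"fingers":1}]'; python3 st.py; python3 -m handwheel '[{"tx":0,"ty":0,"tz":0.01,"rx":0,"ry":0,"rz":0,"fingers":1},{"tx":0,"ty":0,"tz":0.02,"rx":0,"ry":0,"rz":0,"fingers":1},{"tx":0,"ty":0,"tz":0.03,"rx":0,"ry":0,"rz":0,"fingers":1},{"tx":0,"ty":0,"tz":0.03,"rx":0,"ry":0,"rz":0,"fingers":1}]'; python3 st.py;  python3 - <<'E'
from h import *
p,d=manip.grab_frame("scene"); cv2.imwrite("pics/f3.png",cv2.resize(p[170:340,270:450],(635,600))[:600,:,::-1])
E
```

```text
t: 13.17
tool_pos: [0.5146, -0.2306, 0.1296]
tool_rot: [0.687, 1.459, -0.687]
wrist_force: [-0.2, 0.0, 0.3]
finger_gap: 0.129
t 13.17 pos [ 0.5146 -0.2306  0.1296] tilt 0.0 jawyaw 39.59 F [-0.2  0.   0.3] gap 12.0 q [-0.62  0.36  1.63  0.    1.16 -1.31]
t: 13.5
tool_pos: [0.5161, -0.2315, 0.1627]
tool_rot: [0.686, 1.455, -0.687]
wrist_force: [0.1, 0.9, -2.5]
finger_gap: 0.124
t 13.5 pos [ 0.5161 -0.2315  0.1627] tilt 0.28 jawyaw 39.6 F [ 0.1  0.9 -2.5] gap 11.5 q [-0.62  0.33  1.58  0.    1.23 -1.31]
```

View pics/f3.png

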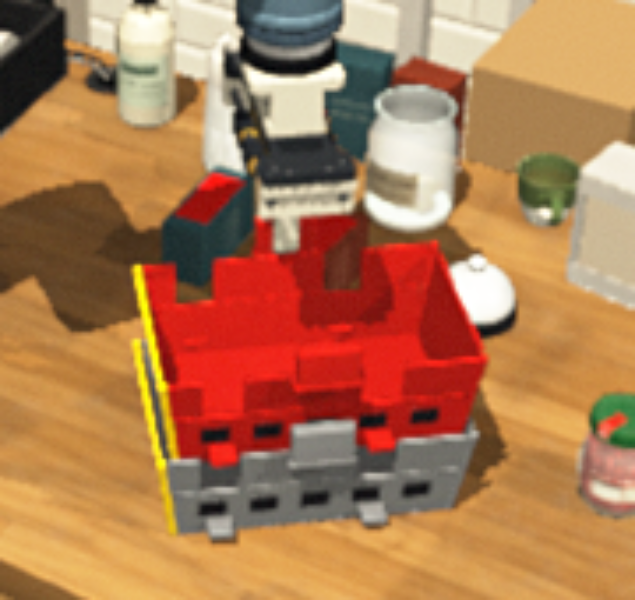

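```bash
python3 -m handwheel '[{"tx":0,"ty":0,"tz":0.03,"rx":0,"ry":0,"rz":0,"fingers":1},{"tx":0,"ty":0,"tz":0.065,"rx":0,"ry":0,"rz":0,"fingers":1},{"tx":0,"ty":0,"tz":0.1,"rx":0,"ry":0,"rz":-0.05,"fingers":1},{"tx":0,"ty":0,"tz":0.125,"rx":0,"ry":0,"rz":-0.15,"fingers":1},{"tx":0.005,"ty":0.01,"tz":0.13,"rx":0,"ry":0,"rz":-0.25,"fingers":1},{"tx":0.01,"ty":0.03,"tz":0.13,"rx":0,"ry":0,"rz":-0.35,"fingers":1},{"tx":0.015,"ty":0.05,"tz":0.13,"rx":0,"ry":0,"rz":-0.45,"fingers":1},{"tx":0.02,"ty":0.07,"tz":0.13,"rx":0,"ry":0,"rz":-0.55,"fingers":1},{"tx":0.02,"ty":0.09,"tz":0.13,"rx":0,"ry":0,"rz":-0.65,"fingers":1},{"tx":0.02,"ty":0.11,"tz":0.13,"rx":0,"ry":0,"rz":-0.75,"fingers":1},{"tx":0.02,"ty":0.13,"tz":0.13,"rx":0,"ry":0,"rz":-0.85,"fingers":1},{"tx":0.02,"ty":0.15,"tz":0.13,"rx":0,"ry":0,"rz":-0.95,"fingers":1}]'; python3 st.py; python3 -m handwheel '[{"tx":0,"ty":0.02,"tz":0,"rx":0,"ry":0,"rz":-0.1,"fingers":1},{"tx":0,"ty":0.04,"tz":0,"rx":0,"ry":0,"rz":-0.2,"fingers":1},{"tx":0,"ty":0.06,"tz":0,"rx":0,"ry":0,"rz":-0.3,"fingers":1},{"tx":-0.005,"ty":0.08,"tz":0,"rx":0,"ry":0,"rz":-0.4,"fingers":1},{"tx":-0.01,"ty":0.1,"tz":0,"rx":0,"ry":0,"rz":-0.5,"fingers":1},{"tx":-0.02,"ty":0.12,"tz":0,"rx":0,"ry":0,"rz":-0.6,"fingers":1},{"tx":-0.03,"ty":0.14,"tz":0,"rx":0,"ry":0,"rz":-0.7,"fingers":1},{"tx":-0.04,"ty":0.16,"tz":0,"rx":0,"ry":0,"rz":-0.8,"fingers":1},{"tx":-0.05,"ty":0.18,"tz":0,"rx":0,"ry":0,"rz":-0.9,"fingers":1},{"tx":-0.06,"ty":0.2,"tz":0,"rx":0,"ry":0,"rz":-1.0,"fingers":1},{"tx":-0.07,"ty":0.21,"tz":0,"rx":0,"ry":0,"rz":-1.1,"fingers":1},{"tx":-0.08,"ty":0.22,"tz":0,"rx":0,"ry":0,"rz":-1.2,"fingers":1}]'; python3 st.py
```

```text
t: 14.55
tool_pos: [0.5345, -0.0796, 0.2894]
tool_rot: [1.401, 1.073, -1.401]
wrist_force: [0.2, 0.2, -2.1]
finger_gap: 0.128
t 14.55 pos [ 0.5345 -0.0796  0.2894] tilt 0.01 jawyaw -15.12 F [ 0.2  0.2 -2.1] gap 11.9 q [-0.35  0.2   1.43 -0.    1.5  -0.09]
t: 15.55
tool_pos: [0.4537, 0.1402, 0.2894]
tool_rot: [2.165, 0.117, -2.166]
wrist_force: [-0.7, 0.6, -3.1]
finger_gap: 0.128
t 15.55 pos [0.4537 0.1402 0.2894] tilt 0.03 jawyaw -83.81 F [-0.7  0.6 -3.1] gap 11.9 q [ 0.06  0.08  1.58 -0.    1.48  1.53]
```

```bash
python3 -m handwheel '[{"tx":-0.006,"ty":0.007,"tz":0,"rx":0,"ry":0,"rz":-0.1,"fingers":1},{"tx":-0.012,"ty":0.014,"tz":0,"rx":0,"ry":0,"rz":-0.2,"fingers":1},{"tx":-0.018,"ty":0.021,"tz":0,"rx":0,"ry":0,"rz":-0.3,"fingers":1},{"tx":-0.024,"ty":0.028,"tz":0,"rx":0,"ry":0,"rz":-0.4,"fingers":1},{"tx":-0.0285,"ty":0.0355,"tz":0,"rx":0,"ry":0,"rz":-0.457,"fingers":1},{"tx":-0.0285,"ty":0.0355,"tz":0,"rx":0,"ry":0,"rz":-0.457,"fingers":1},{"tx":-0.0285,"ty":0.0355,"tz":0,"rx":0,"ry":0,"rz":-0.457,"fingers":1},{"tx":-0.0285,"ty":0.0355,"tz":0,"rx":0,"ry":0,"rz":-0.457,"fingers":1}]'; python3 st.py;  python3 - <<'E'
from h import *
p,d=manip.grab_frame("scene"); cv2.imwrite("pics/g2.png",cv2.resize(p[120:300,130:330],(666,600))[:,:,::-1])
p,d=manip.grab_frame("top"); cv2.imwrite("pics/g1.png",cv2.resize(p[180:340,150:350],(750,600))[:,:,::-1])
P=cloud("top",d)
for t in tabs((.3,.66,.05,.45),.255,.30,.276,p=p,d=d): print(t)
Y=yel((.3,.7,0,.45),p,d); 
for a in (Y[Y[:,2]>.2],Y[Y[:,2]<.1]): print(len(a),a.mean(0).round(4) if len(a) else '')
E
```

```text
t: 16.22
tool_pos: [0.4262, 0.1745, 0.2895]
tool_rot: [-2.035, 0.353, 2.035]
wrist_force: [-0.5, 0.3, -1.6]
finger_gap: 0.126
t 16.22 pos [0.4262 0.1745 0.2895] tilt 0.03 jawyaw -109.66 F [-0.5  0.3 -1.6] gap 11.7 q [ 0.15  0.05  1.61 -0.    1.48  2.06]
(np.int32(265), array([0.5636, 0.2279, 0.276 ]), array([0.5635, 0.2276, 0.2774]))
(np.int32(181), array([0.5042, 0.3146, 0.276 ]), array([0.5042, 0.3142, 0.2771]))
(np.int32(29), array([0.47  , 0.1695, 0.276 ]), array([0.47  , 0.1686, 0.2799]))
(np.int32(137), array([0.3396, 0.2907, 0.276 ]), array([0.3397, 0.2906, 0.2762]))
275 [0.5632 0.2186 0.2614]
56 [0.3373 0.249  0.0479]
```

View pics/g2.png

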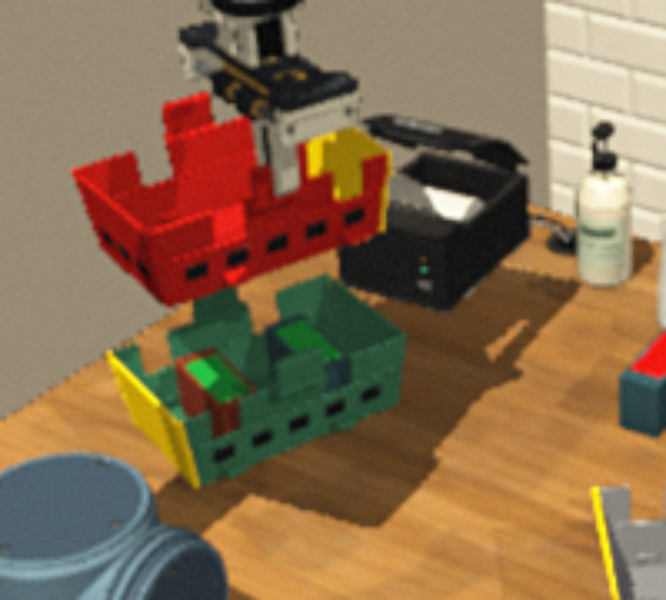

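View pics/g1.png

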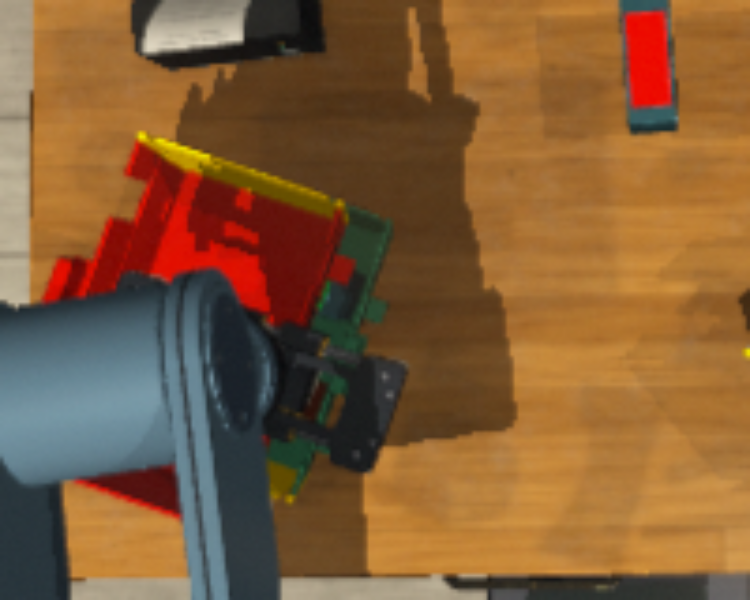

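```bash
python3 - <<'E'
from h import *
p,d=manip.grab_frame("top"); P=cloud("top",d)
x,y,z=P[...,0],P[...,1],P[...,2]
for t in tabs((.3,.66,.2,.45),.298,.33,.316,p=p,d=d): print(t)
c=np.array([.4262,.1745]);  a=np.radians(-19.66); ex=np.array([np.cos(a),np.sin(a)]); ey=np.array([-np.sin(a),np.cos(a)])
c=c+.0845*ey
L=np.stack([(x-c[0])*ex[0]+(y-c[1])*ex[1],(x-c[0])*ey[0]+(y-c[1])*ey[1]],-1)
Y=(masks(p)['H']>20)&(masks(p)['H']<35)&(masks(p)['S']>200)&(z>.2)
for lo in np.arange(-.08,.08,.02):
    k=Y&(L[...,1]>lo)&(L[...,1]<lo+.02)
    if k.sum()>3:
        zz=np.sort(z[k])[-6:]; print(lo.round(2),zz.mean().round(4), L[k][:,0].max().round(4),k.sum())
# floor plane
m=masks(p); k=((m['H']<4)|(m['H']>176))&(m['S']>180)&(abs(L[...,0])<.1)&(abs(L[...,1])<.058)&(z>.15)&(z<.25)
A=np.c_[L[k],np.ones(k.sum())]; s=np.linalg.lstsq(A,z[k],rcond=None)[0]; print(k.sum(),s.round(4))
E
```

```text
(np.int32(79), array([0.4895, 0.3278, 0.316 ]), array([0.4896, 0.3291, 0.3125]))
-0.08 0.2869 0.1194 16
-0.06 0.2872 0.1209 39
-0.04 0.2869 0.1208 38
-0.02 0.288 0.1207 40
0.0 0.2876 0.1205 37
0.02 0.2887 0.1211 39
0.04 0.2891 0.1211 38
0.06 0.2873 0.121 29
999 [ 0.0022 -0.0042  0.2051]
```

```bash
python3 -m handwheel '[{"tx":0,"ty":0.0005,"tz":-0.03,"rx":0,"ry":0,"rz":-0.005,"fingers":1},{"tx":0,"ty":0.0005,"tz":-0.06,"rx":0,"ry":0,"rz":-0.005,"fingers":1},{"tx":0,"ty":0.0005,"tz":-0.085,"rx":0,"ry":0,"rz":-0.005,"fingers":1},{"tx":0,"ty":0.0005,"tz":-0.1,"rx":0,"ry":0,"rz":-0.005,"fingers":1},{"tx":0,"ty":0.0005,"tz":-0.11,"rx":0,"ry":0,"rz":-0.005,"fingers":1},{"tx":0,"ty":0.0005,"tz":-0.116,"rx":0,"ry":0,"rz":-0.005,"fingers":1},{"tx":0,"ty":0.0005,"tz":-0.116,"rx":0,"ry":0,"rz":-0.005,"fingers":1},{"tx":0,"ty":0.0005,"tz":-0.116,"rx":0,"ry":0,"rz":-0.005,"fingers":1}]'; python3 st.py;  python3 - <<'E'
from h import *
p,d=manip.grab_frame("scene"); cv2.imwrite("pics/i2.png",cv2.resize(p[150:290,130:330],(800,560))[:,:,::-1])
p,d=manip.grab_frame("top"); cv2.imwrite("pics/i1.png",cv2.resize(p[180:340,150:350],(750,600))[:,:,::-1])
E
```

```text
t: 17.03
tool_pos: [0.4268, 0.1754, 0.1742]
tool_rot: [-2.032, 0.359, 2.03]
wrist_force: [0.1, -0.8, -3.1]
finger_gap: 0.126
t 17.03 pos [0.4268 0.1754 0.1742] tilt 0.06 jawyaw -110.07 F [ 0.1 -0.8 -3.1] gap 11.7 q [0.15 0.14 1.81 0.   1.2  2.07]
```

View pics/i2.png

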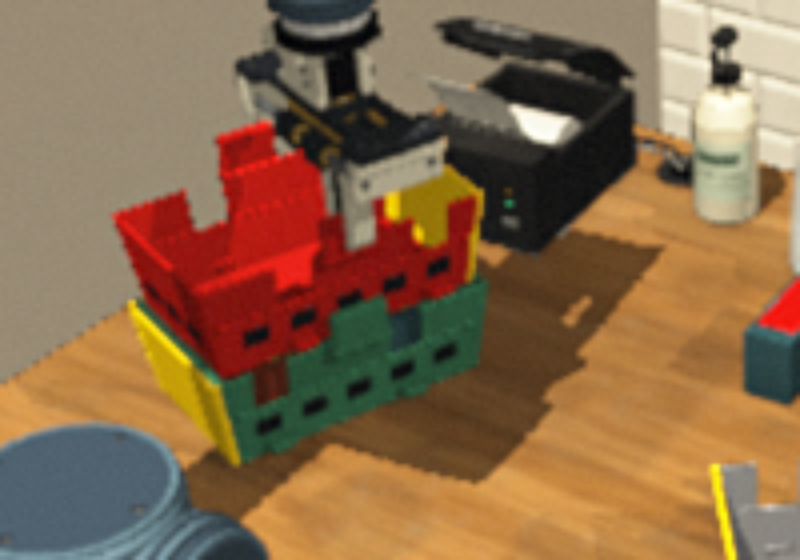

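View pics/i1.png

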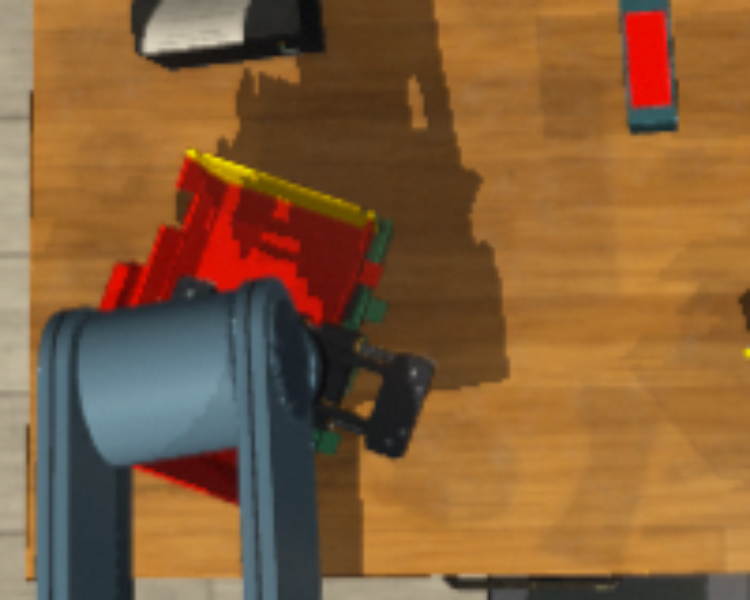

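```bash
python3 -m handwheel '[{"tx":-0.0005,"ty":0,"tz":-0.003,"rx":0,"ry":0,"rz":0,"fingers":1},{"tx":-0.0005,"ty":0,"tz":-0.006,"rx":0,"ry":0,"rz":0,"fingers":1},{"tx":-0.0005,"ty":0,"tz":-0.008,"rx":0,"ry":0,"rz":0,"fingers":1},{"tx":-0.0005,"ty":0,"tz":-0.0095,"rx":0,"ry":0,"rz":0,"fingers":1},{"tx":-0.0005,"ty":0,"tz":-0.0095,"rx":0,"ry":0,"rz":0,"fingers":1}]'; python3 st.py
```

```text
t: 17.55
tool_pos: [0.4258, 0.1753, 0.1659]
tool_rot: [-2.032, 0.359, 2.03]
wrist_force: [-4.7, -1.1, 12.6]
finger_gap: 0.128
t 17.55 pos [0.4258 0.1753 0.1659] tilt 0.08 jawyaw -110.05 F [-4.7 -1.1 12.6] gap 11.9 q [ 0.15  0.14  1.82 -0.    1.18  2.07]
```

```bash
python3 -m handwheel '[{"tx":0,"ty":0,"tz":0,"rx":0,"ry":0,"rz":0,"fingers":0.3},{"tx":0,"ty":0,"tz":0,"rx":0,"ry":0,"rz":0,"fingers":0.3},{"tx":0,"ty":0,"tz":0,"rx":0,"ry":0,"rz":0,"fingers":0.3},{"tx":0,"ty":0,"tz":0,"rx":0,"ry":0,"rz":0,"fingers":0.3},{"tx":0,"ty":0,"tz":0.03,"rx":0,"ry":0,"rz":0,"fingers":0.3},{"tx":0,"ty":0,"tz":0.065,"rx":0,"ry":0,"rz":0,"fingers":0.3},{"tx":0,"ty":0,"tz":0.1,"rx":0,"ry":0,"rz":0,"fingers":0.3},{"tx":0.02,"ty":-0.03,"tz":0.12,"rx":0,"ry":0,"rz":0,"fingers":0.3},{"tx":0.04,"ty":-0.06,"tz":0.12,"rx":0,"ry":0,"rz":0.1,"fingers":-0.5},{"tx":0.06,"ty":-0.09,"tz":0.12,"rx":0,"ry":0,"rz":0.2,"fingers":-0.5},{"tx":0.08,"ty":-0.12,"tz":0.12,"rx":0,"ry":0,"rz":0.3,"fingers":-0.5},{"tx":0.11,"ty":-0.15,"tz":0.12,"rx":0,"ry":0,"rz":0.35,"fingers":-0.5}]'; python3 -m handwheel '[{"tx":0.03,"ty":-0.02,"tz":0,"rx":0,"ry":0,"rz":0,"fingers":-0.5},{"tx":0.06,"ty":-0.04,"tz":0,"rx":0,"ry":0,"rz":0,"fingers":-0.5},{"tx":0.09,"ty":-0.06,"tz":0,"rx":0,"ry":0,"rz":0,"fingers":-0.5},{"tx":0.12,"ty":-0.08,"tz":0,"rx":0,"ry":0,"rz":0,"fingers":-0.5},{"tx":0.138,"ty":-0.094,"tz":0,"rx":0,"ry":0,"rz":0,"fingers":-0.5},{"tx":0.138,"ty":-0.094,"tz":0,"rx":0,"ry":0,"rz":0,"fingers":-0.5}]'; python3 st.py; python3 tags.py pics/j1.png;python3 - <<'E'
from h import *
p,d=manip.grab_frame("top"); P=cloud("top",d); x,y,z=P[...,0],P[...,1],P[...,2]
T=tabs((.3,.66,.1,.45),.174,.21,.192,p=p,d=d)
for t in T: print(t)
Y=yel((.3,.66,.1,.45),p,d); Y=Y[(Y[:,2]>.15)]; print(len(Y),Y.mean(0).round(4))
c=(T[0][1]+T[1][1])[:2]/2; e=(T[0][1]-T[1][1])[:2]; e/=np.linalg.norm(e); print(c,np.degrees(np.arctan2(e[1],e[0])))
ex=np.array([e[1],-e[0]]); L=np.stack([(x-c[0])*ex[0]+(y-c[1])*ex[1],(x-c[0])*e[0]+(y-c[1])*e[1]],-1)
k=(abs(L[...,0])<.1)&(abs(L[...,1])<.058)&(z>.07)&(z<.1)
A=np.c_[L[k],np.ones(k.sum())]; s=np.linalg.lstsq(A,z[k],rcond=None)[0]; print(k.sum(),s.round(4))
p,d=manip.grab_frame("scene"); cv2.imwrite("pics/j2.png",cv2.resize(p[150:290,130:330],(800,560))[:,:,::-1])
E
```

```text
t: 18.55
tool_pos: [0.535, 0.0247, 0.2845]
tool_rot: [2.219, 0.006, -2.219]
wrist_force: [0.3, 1.5, 0.3]
finger_gap: 0.589
t: 19.05
tool_pos: [0.6757, -0.0717, 0.2813]
tool_rot: [-2.218, 0.004, 2.222]
wrist_force: [-1.5, -1.1, 0.2]
finger_gap: 0.752
t 19.05 pos [ 0.6757 -0.0717  0.2813] tilt 0.09 jawyaw -90.19 F [-1.5 -1.1  0.2] gap 69.9 q [-0.27  0.47  1.07 -0.    1.6   1.31]
r 244 [360. 196.] [ 0.6709 -0.1855  0.0625] z 0.0637 size [0.034 0.08 ] ang 176.1
r 131 [321. 195.] [ 0.6776 -0.0632  0.0625] z 0.0635 size [0.028 0.064] ang 179.1
r 239 [360. 196.] [ 0.6702 -0.1851  0.0675] z 0.0638 size [0.034 0.08 ] ang 176.1
r 125 [321. 195.] [ 0.6766 -0.0633  0.0675] z 0.0638 size [0.025 0.063] ang 179.2
(np.int32(99), array([0.4812, 0.3318, 0.192 ]), array([0.4812, 0.3326, 0.1896]))
(np.int32(90), array([0.4235, 0.1742, 0.192 ]), array([0.4235, 0.1747, 0.1896]))
97 [0.5661 0.2162 0.1609]
[0.45235 0.253  ] 69.89147530542367
2338 [ 0.0014 -0.0004  0.0821]
```

View pics/j1.png

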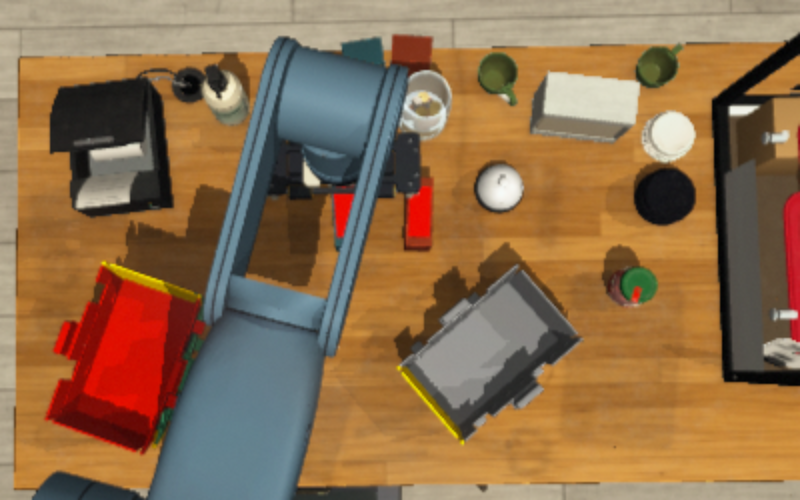

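View pics/j2.png

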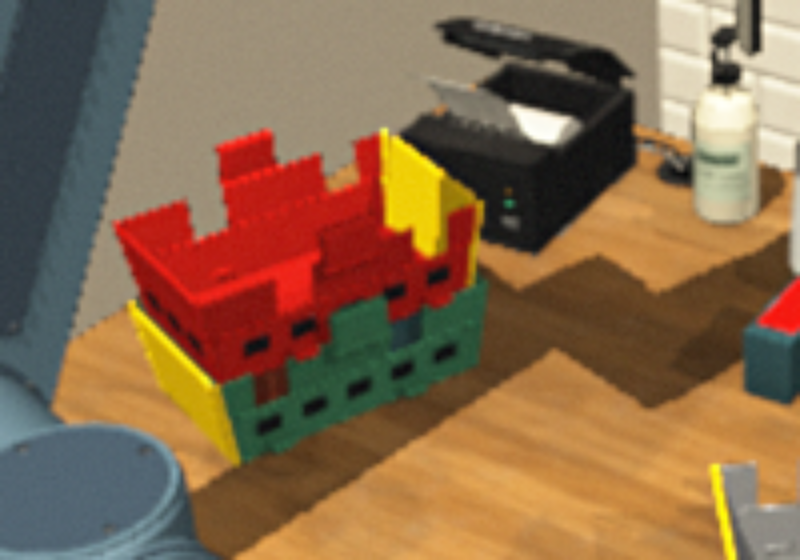

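```bash
python3 -m handwheel '[{"tx":0.001,"ty":0.002,"tz":-0.04,"rx":0,"ry":0,"rz":0.05,"fingers":-0.5},{"tx":0.001,"ty":0.002,"tz":-0.08,"rx":0,"ry":0,"rz":0.05,"fingers":-0.5},{"tx":0.001,"ty":0.002,"tz":-0.12,"rx":0,"ry":0,"rz":0.05,"fingers":-0.5},{"tx":0.001,"ty":0.002,"tz":-0.16,"rx":0,"ry":0,"rz":0.05,"fingers":-0.5},{"tx":0.001,"ty":0.002,"tz":-0.2,"rx":0,"ry":0,"rz":0.05,"fingers":-0.5},{"tx":0.001,"ty":0.002,"tz":-0.23,"rx":0,"ry":0,"rz":0.05,"fingers":-0.5},{"tx":0.001,"ty":0.002,"tz":-0.248,"rx":0,"ry":0,"rz":0.05,"fingers":-0.5},{"tx":0.001,"ty":0.002,"tz":-0.25,"rx":0,"ry":0,"rz":0.05,"fingers":-0.5},{"tx":0.001,"ty":0.002,"tz":-0.25,"rx":0,"ry":0,"rz":0.05,"fingers":-0.5}]'; python3 st.py;  python3 -m handwheel '[{"tx":0,"ty":0,"tz":0,"rx":0,"ry":0,"rz":0,"fingers":1},{"tx":0,"ty":0,"tz":0,"rx":0,"ry":0,"rz":0,"fingers":1},{"tx":0,"ty":0,"tz":0,"rx":0,"ry":0,"rz":0,"fingers":1},{"tx":0,"ty":0,"tz":0,"rx":0,"ry":0,"rz":0,"fingers":1},{"tx":0,"ty":0,"tz":0,"rx":0,"ry":0,"rz":0,"fingers":1},{"tx":0,"ty":0,"tz":0,"rx":0,"ry":0,"rz":0,"fingers":1}]'; python3 st.py
```

```text
t: 19.95
tool_pos: [0.6729, -0.0649, 0.0338]
tool_rot: [2.194, 0.057, -2.198]
wrist_force: [-0.6, -0.5, 0.5]
finger_gap: 0.749
t 19.95 pos [ 0.6729 -0.0649  0.0338] tilt 0.13 jawyaw -87.09 F [-0.6 -0.5  0.5] gap 69.6 q [-0.26  0.64  1.41  0.    1.09  1.26]
t: 20.45
tool_pos: [0.6749, -0.0666, 0.0356]
tool_rot: [2.198, 0.054, -2.193]
wrist_force: [-0.9, -0.7, 5.5]
finger_gap: 0.448
t 20.45 pos [ 0.6749 -0.0666  0.0356] tilt 0.14 jawyaw -87.15 F [-0.9 -0.7  5.5] gap 41.7 q [-0.26  0.64  1.41 -0.    1.09  1.26]
```

```bash
python3 -m handwheel '[{"tx":0,"ty":0,"tz":0.04,"rx":0,"ry":0,"rz":0,"fingers":1},{"tx":0,"ty":0,"tz":0.08,"rx":0,"ry":0,"rz":0,"fingers":1},{"tx":0,"ty":0,"tz":0.12,"rx":0,"ry":0,"rz":0.1,"fingers":1},{"tx":0,"ty":0,"tz":0.16,"rx":0,"ry":0,"rz":0.2,"fingers":1},{"tx":0,"ty":0,"tz":0.2,"rx":0,"ry":0,"rz":0.3,"fingers":1},{"tx":-0.01,"ty":0.02,"tz":0.215,"rx":0,"ry":0,"rz":0.4,"fingers":1},{"tx":-0.025,"ty":0.045,"tz":0.215,"rx":0,"ry":0,"rz":0.5,"fingers":1},{"tx":-0.045,"ty":0.075,"tz":0.215,"rx":0,"ry":0,"rz":0.6,"fingers":1},{"tx":-0.065,"ty":0.11,"tz":0.215,"rx":0,"ry":0,"rz":0.7,"fingers":1},{"tx":-0.085,"ty":0.145,"tz":0.215,"rx":0,"ry":0,"rz":0.8,"fingers":1},{"tx":-0.105,"ty":0.18,"tz":0.215,"rx":0,"ry":0,"rz":0.9,"fingers":1},{"tx":-0.125,"ty":0.21,"tz":0.215,"rx":0,"ry":0,"rz":1.0,"fingers":1}]'; python3 -m handwheel '[{"tx":-0.02,"ty":0.034,"tz":0,"rx":0,"ry":0,"rz":0.1,"fingers":1},{"tx":-0.035,"ty":0.065,"tz":0,"rx":0,"ry":0,"rz":0.171,"fingers":1},{"tx":-0.051,"ty":0.0906,"tz":0,"rx":0,"ry":0,"rz":0.171,"fingers":1},{"tx":-0.051,"ty":0.0906,"tz":0,"rx":0,"ry":0,"rz":0.171,"fingers":1},{"tx":-0.051,"ty":0.0906,"tz":0,"rx":0,"ry":0,"rz":0.171,"fingers":1},{"tx":-0.051,"ty":0.0906,"tz":0,"rx":0,"ry":0,"rz":0.171,"fingers":1}]'; python3 st.py;  python3 - <<'E'
from h import *
p,d=manip.grab_frame("scene"); cv2.imwrite("pics/k2.png",cv2.resize(p[120:300,130:330],(666,600))[:,:,::-1])
E
```

```text
t: 21.45
tool_pos: [0.5474, 0.1459, 0.2487]
tool_rot: [1.578, 0.921, -1.579]
wrist_force: [0.6, 0.4, -1.5]
finger_gap: 0.45
t: 21.95
tool_pos: [0.4982, 0.2342, 0.2489]
tool_rot: [1.462, 1.023, -1.462]
wrist_force: [0.3, 0.4, -1.3]
finger_gap: 0.451
t 21.95 pos [0.4982 0.2342 0.2489] tilt 0.03 jawyaw -20.03 F [ 0.3  0.4 -1.3] gap 41.9 q [ 0.24  0.24  1.48 -0.    1.42  0.59]
```

View pics/k2.png

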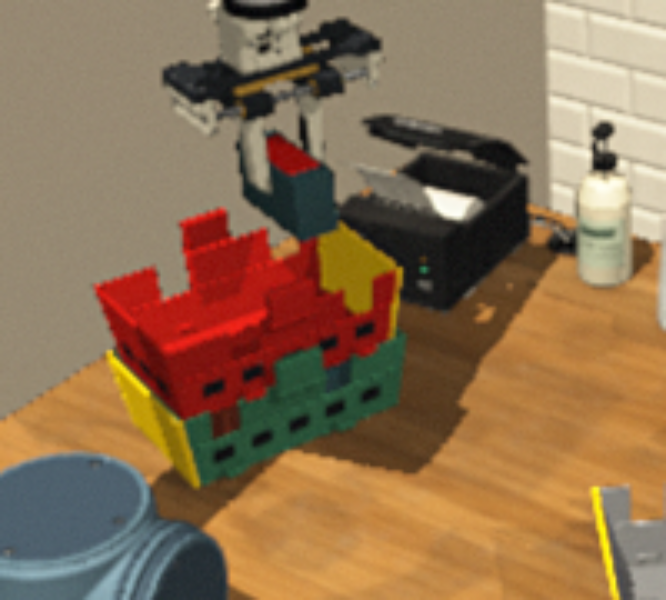

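Lower by 0.1315 to about 0.1175, then release.

```bash
python3 -m handwheel '[{"tx":0,"ty":0,"tz":-0.04,"rx":0,"ry":0,"rz":0,"fingers":1},{"tx":0,"ty":0,"tz":-0.075,"rx":0,"ry":0,"rz":0,"fingers":1},{"tx":0,"ty":0,"tz":-0.1,"rx":0,"ry":0,"rz":0,"fingers":1},{"tx":0,"ty":0,"tz":-0.115,"rx":0,"ry":0,"rz":0,"fingers":1},{"tx":0,"ty":0,"tz":-0.125,"rx":0,"ry":0,"rz":0,"fingers":1},{"tx":0,"ty":0,"tz":-0.13,"rx":0,"ry":0,"rz":0,"fingers":1},{"tx":0,"ty":0,"tz":-0.131,"rx":0,"ry":0,"rz":0,"fingers":1},{"tx":0,"ty":0,"tz":-0.131,"rx":0,"ry":0,"rz":0,"fingers":1}]'; python3 st.py; python3 -m handwheel '[{"tx":0,"ty":0,"tz":0,"rx":0,"ry":0,"rz":0,"fingers":-0.35},{"tx":0,"ty":0,"tz":0,"rx":0,"ry":0,"rz":0,"fingers":-0.35},{"tx":0,"ty":0,"tz":0,"rx":0,"ry":0,"rz":0,"fingers":-0.35},{"tx":0,"ty":0,"tz":0,"rx":0,"ry":0,"rz":0,"fingers":-0.35},{"tx":0,"ty":0,"tz":0.03,"rx":0,"ry":0,"rz":0,"fingers":-0.35},{"tx":0,"ty":0,"tz":0.07,"rx":0,"ry":0,"rz":0,"fingers":-0.35},{"tx":0,"ty":0,"tz":0.11,"rx":0,"ry":0,"rz":0,"fingers":-0.35},{"tx":0,"ty":0,"tz":0.15,"rx":0,"ry":0,"rz":0,"fingers":-0.35},{"tx":0.01,"ty":-0.03,"tz":0.15,"rx":0,"ry":0,"rz":-0.1,"fingers":-0.35},{"tx":0.02,"ty":-0.07,"tz":0.15,"rx":0,"ry":0,"rz":-0.2,"fingers":-0.35},{"tx":0.03,"ty":-0.11,"tz":0.15,"rx":0,"ry":0,"rz":-0.3,"fingers":-0.35},{"tx":0.04,"ty":-0.15,"tz":0.15,"rx":0,"ry":0,"rz":-0.4,"fingers":-0.5}]'; python3 st.py; python3 tags.py
```

```text
t: 22.67
tool_pos: [0.499, 0.2342, 0.1187]
tool_rot: [1.464, 1.022, -1.462]
wrist_force: [-0.4, -0.1, -1.8]
finger_gap: 0.45
t 22.67 pos [0.499  0.2342 0.1187] tilt 0.06 jawyaw -20.11 F [-0.4 -0.1 -1.8] gap 41.9 q [ 0.24  0.35  1.67 -0.    1.12  0.59]
t: 23.67
tool_pos: [0.5383, 0.0835, 0.2691]
tool_rot: [1.74, 0.752, -1.737]
wrist_force: [1.0, -0.2, 0.1]
finger_gap: 0.708
t 23.67 pos [0.5383 0.0835 0.2691] tilt 0.11 jawyaw -43.15 F [ 1.  -0.2  0.1] gap 65.9 q [-0.05  0.22  1.46 -0.    1.46  0.7 ]
r 275 [359. 195.] [ 0.6746 -0.1847  0.0625] z 0.0638 size [0.035 0.079] ang 178.8
r 269 [359. 195.] [ 0.674  -0.1845  0.0675] z 0.0639 size [0.035 0.079] ang 178.8
r 105 [218. 253.] [0.497  0.2402 0.1435] z 0.145 size [0.032 0.055] ang 68.7
```

```bash
python3 -m handwheel '[{"tx":0.015,"ty":-0.03,"tz":0,"rx":0,"ry":0,"rz":-0.1,"fingers":-0.5},{"tx":0.03,"ty":-0.06,"tz":0,"rx":0,"ry":0,"rz":-0.2,"fingers":-0.5},{"tx":0.045,"ty":-0.09,"tz":0,"rx":0,"ry":0,"rz":-0.3,"fingers":-0.5},{"tx":0.06,"ty":-0.12,"tz":0,"rx":0,"ry":0,"rz":-0.4,"fingers":-0.5},{"tx":0.075,"ty":-0.15,"tz":0,"rx":0,"ry":0,"rz":-0.5,"fingers":-0.5},{"tx":0.09,"ty":-0.18,"tz":-0.02,"rx":0,"ry":0,"rz":-0.6,"fingers":-0.5},{"tx":0.105,"ty":-0.21,"tz":-0.04,"rx":0,"ry":0,"rz":-0.7,"fingers":-0.5},{"tx":0.12,"ty":-0.24,"tz":-0.06,"rx":0,"ry":0,"rz":-0.8,"fingers":-0.5},{"tx":0.136,"ty":-0.268,"tz":-0.08,"rx":0,"ry":0,"rz":-0.827,"fingers":-0.5},{"tx":0.136,"ty":-0.268,"tz":-0.11,"rx":0,"ry":0,"rz":-0.827,"fingers":-0.5},{"tx":0.136,"ty":-0.268,"tz":-0.13,"rx":0,"ry":0,"rz":-0.827,"fingers":-0.5},{"tx":0.136,"ty":-0.268,"tz":-0.13,"rx":0,"ry":0,"rz":-0.827,"fingers":-0.5}]'; python3 st.py; python3 tags.py pics/l1.png
```

```text
t: 24.72
tool_pos: [0.6712, -0.1827, 0.1321]
tool_rot: [-2.206, 0.003, 2.226]
wrist_force: [-0.8, 0.5, -0.5]
finger_gap: 0.748
t 24.72 pos [ 0.6712 -0.1827  0.1321] tilt 0.58 jawyaw -90.39 F [-0.8  0.5 -0.5] gap 69.6 q [-0.43  0.58  1.25  0.    1.32  1.15]
r 113 [359. 203.] [ 0.6513 -0.1835  0.0625] z 0.0639 size [0.031 0.032] ang 178.8
r 112 [359. 203.] [ 0.6504 -0.1833  0.0675] z 0.064 size [0.031 0.032] ang 178.8
r 292 [219. 252.] [0.4999 0.2372 0.1435] z 0.145 size [0.033 0.079] ang 69.8
```

View pics/l1.png

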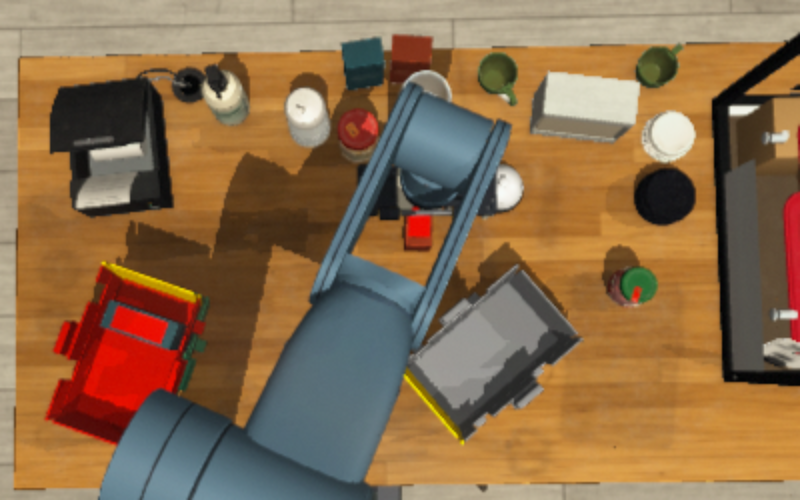

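```bash
python3 -m handwheel '[{"tx":0.001,"ty":-0.001,"tz":-0.035,"rx":0,"ry":0,"rz":0,"fingers":-0.5},{"tx":0.001,"ty":-0.001,"tz":-0.065,"rx":0,"ry":0,"rz":0,"fingers":-0.5},{"tx":0.001,"ty":-0.001,"tz":-0.09,"rx":0,"ry":0,"rz":0,"fingers":-0.5},{"tx":0.001,"ty":-0.001,"tz":-0.105,"rx":0,"ry":0,"rz":0,"fingers":-0.5},{"tx":0.001,"ty":-0.001,"tz":-0.105,"rx":0,"ry":0,"rz":0,"fingers":-0.5},{"tx":0.001,"ty":-0.001,"tz":-0.105,"rx":0,"ry":0,"rz":0,"fingers":-0.5}]'; python3 st.py;  python3 -m handwheel '[{"tx":0,"ty":0,"tz":0,"rx":0,"ry":0,"rz":0,"fingers":1},{"tx":0,"ty":0,"tz":0,"rx":0,"ry":0,"rz":0,"fingers":1},{"tx":0,"ty":0,"tz":0,"rx":0,"ry":0,"rz":0,"fingers":1},{"tx":0,"ty":0,"tz":0,"rx":0,"ry":0,"rz":0,"fingers":1},{"tx":0,"ty":0,"tz":0,"rx":0,"ry":0,"rz":0,"fingers":1},{"tx":0,"ty":0,"tz":0,"rx":0,"ry":0,"rz":0,"fingers":1}]'; python3 st.py
```

```text
t: 25.27
tool_pos: [0.6759, -0.1842, 0.0346]
tool_rot: [-2.22, 0.006, 2.218]
wrist_force: [0.1, -0.2, 0.7]
finger_gap: 0.751
t 25.27 pos [ 0.6759 -0.1842  0.0346] tilt 0.08 jawyaw -90.3 F [ 0.1 -0.2  0.7] gap 69.8 q [-0.42  0.67  1.34  0.    1.12  1.15]
t: 25.77
tool_pos: [0.6756, -0.1847, 0.0342]
tool_rot: [-2.22, 0.008, 2.217]
wrist_force: [-0.5, -0.7, 5.1]
finger_gap: 0.453
t 25.77 pos [ 0.6756 -0.1847  0.0342] tilt 0.09 jawyaw -90.36 F [-0.5 -0.7  5.1] gap 42.1 q [-0.43  0.67  1.35  0.    1.12  1.15]
```

```bash
python3 -m handwheel '[{"tx":0,"ty":0,"tz":0.04,"rx":0,"ry":0,"rz":0,"fingers":1},{"tx":0,"ty":0,"tz":0.08,"rx":0,"ry":0,"rz":0,"fingers":1},{"tx":0,"ty":0,"tz":0.12,"rx":0,"ry":0,"rz":0,"fingers":1},{"tx":0,"ty":0,"tz":0.16,"rx":0,"ry":0,"rz":0.05,"fingers":1},{"tx":0,"ty":0.01,"tz":0.2,"rx":0,"ry":0,"rz":0.1,"fingers":1},{"tx":-0.015,"ty":0.035,"tz":0.215,"rx":0,"ry":0,"rz":0.2,"fingers":1},{"tx":-0.035,"ty":0.065,"tz":0.215,"rx":0,"ry":0,"rz":0.3,"fingers":1},{"tx":-0.055,"ty":0.1,"tz":0.215,"rx":0,"ry":0,"rz":0.4,"fingers":1},{"tx":-0.075,"ty":0.13,"tz":0.215,"rx":0,"ry":0,"rz":0.5,"fingers":1},{"tx":-0.095,"ty":0.165,"tz":0.215,"rx":0,"ry":0,"rz":0.6,"fingers":1},{"tx":-0.115,"ty":0.2,"tz":0.215,"rx":0,"ry":0,"rz":0.7,"fingers":1},{"tx":-0.135,"ty":0.235,"tz":0.215,"rx":0,"ry":0,"rz":0.8,"fingers":1}]'; python3 -m handwheel '[{"tx":-0.02,"ty":0.034,"tz":0,"rx":0,"ry":0,"rz":0.1,"fingers":1},{"tx":-0.04,"ty":0.067,"tz":0,"rx":0,"ry":0,"rz":0.2,"fingers":1},{"tx":-0.06,"ty":0.1,"tz":0,"rx":0,"ry":0,"rz":0.3,"fingers":1},{"tx":-0.08,"ty":0.133,"tz":0,"rx":0,"ry":0,"rz":0.4,"fingers":1},{"tx":-0.1,"ty":0.166,"tz":0,"rx":0,"ry":0,"rz":0.426,"fingers":1},{"tx":-0.12,"ty":0.199,"tz":0,"rx":0,"ry":0,"rz":0.426,"fingers":1},{"tx":-0.1352,"ty":0.2198,"tz":0,"rx":0,"ry":0,"rz":0.426,"fingers":1},{"tx":-0.1352,"ty":0.2198,"tz":0,"rx":0,"ry":0,"rz":0.426,"fingers":1},{"tx":-0.1352,"ty":0.2198,"tz":0,"rx":0,"ry":0,"rz":0.426,"fingers":1},{"tx":-0.1352,"ty":0.2198,"tz":0,"rx":0,"ry":0,"rz":0.426,"fingers":1}]'; python3 st.py
```

```text
t: 26.77
tool_pos: [0.5385, 0.0519, 0.2478]
tool_rot: [1.751, 0.739, -1.752]
wrist_force: [0.8, 0.4, -1.5]
finger_gap: 0.45
t: 27.6
tool_pos: [0.4051, 0.2699, 0.248]
tool_rot: [1.462, 1.022, -1.463]
wrist_force: [-0.3, -0.8, -2.2]
finger_gap: 0.454
t 27.6 pos [0.4051 0.2699 0.248 ] tilt 0.04 jawyaw -20.08 F [-0.3 -0.8 -2.2] gap 42.3 q [ 0.36  0.12  1.63 -0.    1.39  0.71]
```

```bash
python3 -m handwheel '[{"tx":0,"ty":0,"tz":-0.04,"rx":0,"ry":0,"rz":0,"fingers":1},{"tx":0,"ty":0,"tz":-0.075,"rx":0,"ry":0,"rz":0,"fingers":1},{"tx":0,"ty":0,"tz":-0.1,"rx":0,"ry":0,"rz":0,"fingers":1},{"tx":0,"ty":0,"tz":-0.115,"rx":0,"ry":0,"rz":0,"fingers":1},{"tx":0,"ty":0,"tz":-0.125,"rx":0,"ry":0,"rz":0,"fingers":1},{"tx":0,"ty":0,"tz":-0.13,"rx":0,"ry":0,"rz":0,"fingers":1},{"tx":0,"ty":0,"tz":-0.1315,"rx":0,"ry":0,"rz":0,"fingers":1},{"tx":0,"ty":0,"tz":-0.1315,"rx":0,"ry":0,"rz":0,"fingers":1}]'; python3 st.py; python3 -m handwheel '[{"tx":0,"ty":0,"tz":0,"rx":0,"ry":0,"rz":0,"fingers":-0.35},{"tx":0,"ty":0,"tz":0,"rx":0,"ry":0,"rz":0,"fingers":-0.35},{"tx":0,"ty":0,"tz":0,"rx":0,"ry":0,"rz":0,"fingers":-0.35},{"tx":0,"ty":0,"tz":0,"rx":0,"ry":0,"rz":0,"fingers":-0.35},{"tx":0,"ty":0,"tz":0.03,"rx":0,"ry":0,"rz":0,"fingers":-0.35},{"tx":0,"ty":0,"tz":0.07,"rx":0,"ry":0,"rz":0,"fingers":-0.35},{"tx":0,"ty":0,"tz":0.11,"rx":0,"ry":0,"rz":0,"fingers":-0.35},{"tx":0,"ty":0,"tz":0.15,"rx":0,"ry":0,"rz":0,"fingers":-0.35},{"tx":0.03,"ty":-0.03,"tz":0.15,"rx":0,"ry":0,"rz":0.1,"fingers":-0.35},{"tx":0.05,"ty":-0.06,"tz":0.15,"rx":0,"ry":0,"rz":0.2,"fingers":-0.35},{"tx":0.07,"ty":-0.09,"tz":0.15,"rx":0,"ry":0,"rz":0.3,"fingers":-0.35},{"tx":0.09,"ty":-0.12,"tz":0.15,"rx":0,"ry":0,"rz":0.4,"fingers":-0.35}]'; python3 st.py; python3 tags.py; python3 - <<'E'
from h import *
p,d=manip.grab_frame("top")
box=(.25,.65,-.48,-.1)
T=tabs(box,.098,.13,.116,p=p,d=d)
for t in T: print(t)
Y=yel(box,p,d); Y=Y[(Y[:,2]>.075)&(Y[:,2]<.095)]; print(len(Y),Y.mean(0).round(4))
c=(T[0][1]+T[1][1])[:2]/2; e=(T[0][1]-T[1][1])[:2]; print(c,np.linalg.norm(e),np.degrees(np.arctan2(e[1],e[0])))
E
```

```text
t: 28.27
tool_pos: [0.4058, 0.27, 0.1171]
tool_rot: [1.464, 1.021, -1.463]
wrist_force: [0.1, -0.1, -1.6]
finger_gap: 0.449
t 28.27 pos [0.4058 0.27   0.1171] tilt 0.05 jawyaw -20.17 F [ 0.1 -0.1 -1.6] gap 41.7 q [ 0.36  0.24  1.83 -0.    1.07  0.71]
t: 29.27
tool_pos: [0.4957, 0.1493, 0.2675]
tool_rot: [1.169, 1.234, -1.167]
wrist_force: [-0.2, -0.2, -0.2]
finger_gap: 0.671
t 29.27 pos [0.4957 0.1493 0.2675] tilt 0.1 jawyaw 3.16 F [-0.2 -0.2 -0.2] gap 62.4 q [ 0.08  0.17  1.53 -0.    1.44  0.02]
r 236 [205. 283.] [0.4087 0.2802 0.1435] z 0.1451 size [0.035 0.066] ang 67.7
(np.int32(65), array([ 0.5155, -0.2325,  0.116 ]), array([ 0.5155, -0.2325,  0.1156]))
(np.int32(75), array([ 0.3862, -0.3394,  0.116 ]), array([ 0.3862, -0.3394,  0.1158]))
82 [ 0.3727 -0.1945  0.085 ]
[ 0.45085 -0.28595] 0.16776799456392147 39.582563384164686
```

```bash
python3 -m handwheel '[{"tx":-0.008,"ty":-0.038,"tz":0,"rx":0,"ry":0,"rz":0.06,"fingers":-0.35},{"tx":-0.016,"ty":-0.076,"tz":0,"rx":0,"ry":0,"rz":0.12,"fingers":-0.35},{"tx":-0.024,"ty":-0.114,"tz":0,"rx":0,"ry":0,"rz":0.18,"fingers":-0.35},{"tx":-0.032,"ty":-0.152,"tz":0,"rx":0,"ry":0,"rz":0.24,"fingers":-0.35},{"tx":-0.04,"ty":-0.19,"tz":0,"rx":0,"ry":0,"rz":0.3,"fingers":-0.35},{"tx":-0.048,"ty":-0.228,"tz":0,"rx":0,"ry":0,"rz":0.36,"fingers":-0.35},{"tx":-0.056,"ty":-0.266,"tz":0,"rx":0,"ry":0,"rz":0.42,"fingers":-0.35},{"tx":-0.064,"ty":-0.304,"tz":0,"rx":0,"ry":0,"rz":0.48,"fingers":-0.35},{"tx":-0.072,"ty":-0.342,"tz":0,"rx":0,"ry":0,"rz":0.54,"fingers":-0.35},{"tx":-0.08,"ty":-0.38,"tz":0,"rx":0,"ry":0,"rz":0.6,"fingers":-0.35},{"tx":-0.09,"ty":-0.418,"tz":0,"rx":0,"ry":0,"rz":0.637,"fingers":-0.35},{"tx":-0.1,"ty":-0.456,"tz":0,"rx":0,"ry":0,"rz":0.637,"fingers":-0.35}]'; python3 -m handwheel '[{"tx":-0.0095,"ty":-0.0327,"tz":0,"rx":0,"ry":0,"rz":0,"fingers":-0.35},{"tx":-0.0095,"ty":-0.0327,"tz":0,"rx":0,"ry":0,"rz":0,"fingers":-0.35},{"tx":-0.0095,"ty":-0.0327,"tz":0,"rx":0,"ry":0,"rz":0,"fingers":-0.35},{"tx":-0.0095,"ty":-0.0327,"tz":0,"rx":0,"ry":0,"rz":0,"fingers":-0.35}]'; python3 st.py; python3 tags.py pics/m1.png; python3 - <<'E'
from h import *
p,d=manip.grab_frame("top"); 
T=tabs((.3,.66,.1,.45),.174,.21,.192,p=p,d=d)
for t in T: print(t)
c=(T[0][1]+T[1][1])[:2]/2; e=(T[0][1]-T[1][1])[:2]; print(c,np.degrees(np.arctan2(e[1],e[0])))
E
```

```text
t: 30.37
tool_pos: [0.3945, -0.3067, 0.2671]
tool_rot: [0.69, 1.458, -0.69]
wrist_force: [0.9, 0.1, 1.3]
finger_gap: 0.676
t: 30.7
tool_pos: [0.3856, -0.3373, 0.2666]
tool_rot: [0.692, 1.458, -0.691]
wrist_force: [-0.5, -0.4, -1.0]
finger_gap: 0.673
t 30.7 pos [ 0.3856 -0.3373  0.2666] tilt 0.06 jawyaw 39.26 F [-0.5 -0.4 -1. ] gap 62.6 q [-0.94  0.16  1.54  0.    1.44 -1.62]
r 290 [219. 252.] [0.4998 0.2375 0.1435] z 0.1452 size [0.032 0.079] ang 69.8
r 321 [208. 284.] [0.4055 0.2704 0.1435] z 0.1449 size [0.034 0.08 ] ang 67.7
(np.int32(101), array([0.4814, 0.3317, 0.192 ]), array([0.4815, 0.3325, 0.1895]))
(np.int32(92), array([0.4237, 0.174 , 0.192 ]), array([0.4237, 0.1745, 0.1897]))
[0.45255 0.25285] 69.90320574121668
```

View pics/m1.png

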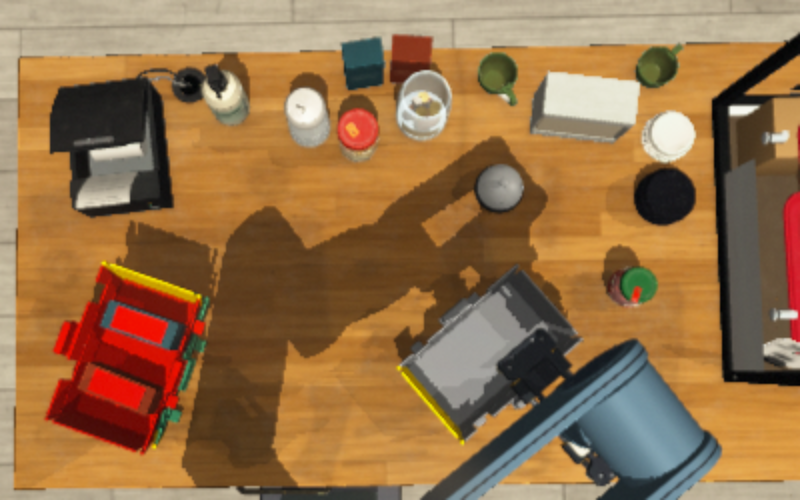

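```bash
python3 -m handwheel '[{"tx":0,"ty":-0.001,"tz":-0.04,"rx":0,"ry":0,"rz":0.004,"fingers":-0.35},{"tx":0,"ty":-0.001,"tz":-0.08,"rx":0,"ry":0,"rz":0.004,"fingers":-0.35},{"tx":0,"ty":-0.001,"tz":-0.12,"rx":0,"ry":0,"rz":0.004,"fingers":-0.35},{"tx":0,"ty":-0.001,"tz":-0.15,"rx":0,"ry":0,"rz":0.004,"fingers":-0.35},{"tx":0,"ty":-0.001,"tz":-0.168,"rx":0,"ry":0,"rz":0.004,"fingers":-0.35},{"tx":0,"ty":-0.001,"tz":-0.174,"rx":0,"ry":0,"rz":0.004,"fingers":-0.35},{"tx":0,"ty":-0.001,"tz":-0.175,"rx":0,"ry":0,"rz":0.004,"fingers":-0.35},{"tx":0,"ty":-0.001,"tz":-0.175,"rx":0,"ry":0,"rz":0.004,"fingers":-0.35}]'; python3 st.py
```

```text
t: 31.47
tool_pos: [0.3863, -0.3391, 0.0925]
tool_rot: [0.686, 1.458, -0.687]
wrist_force: [0.2, -1.1, 1.0]
finger_gap: 0.676
t 31.47 pos [ 0.3863 -0.3391  0.0925] tilt 0.07 jawyaw 39.61 F [ 0.2 -1.1  1. ] gap 62.9 q [-0.94  0.32  1.79  0.    1.03 -1.63]
```

```bash
python3 -m handwheel '[{"tx":0,"ty":0,"tz":-0.002,"rx":0,"ry":0,"rz":0,"fingers":1},{"tx":0,"ty":0,"tz":-0.002,"rx":0,"ry":0,"rz":0,"fingers":1},{"tx":0,"ty":0,"tz":-0.002,"rx":0,"ry":0,"rz":0,"fingers":1},{"tx":0,"ty":0,"tz":-0.002,"rx":0,"ry":0,"rz":0,"fingers":1},{"tx":0,"ty":0,"tz":-0.002,"rx":0,"ry":0,"rz":0,"fingers":1},{"tx":0,"ty":0,"tz":-0.002,"rx":0,"ry":0,"rz":0,"fingers":1},{"tx":0,"ty":0,"tz":-0.002,"rx":0,"ry":0,"rz":0,"fingers":1},{"tx":0,"ty":0,"tz":-0.002,"rx":0,"ry":0,"rz":0,"fingers":1},{"tx":0,"ty":0,"tz":-0.002,"rx":0,"ry":0,"rz":0,"fingers":1}]'; python3 st.py; python3 -m handwheel '[{"tx":0,"ty":0,"tz":0.015,"rx":0,"ry":0,"rz":0,"fingers":1},{"tx":0,"ty":0,"tz":0.045,"rx":0,"ry":0,"rz":0,"fingers":1},{"tx":0,"ty":0,"tz":0.08,"rx":0,"ry":0,"rz":0,"fingers":1},{"tx":0,"ty":0,"tz":0.115,"rx":0,"ry":0,"rz":0,"fingers":1},{"tx":0,"ty":0,"tz":0.15,"rx":0,"ry":0,"rz":0,"fingers":1},{"tx":0,"ty":0,"tz":0.185,"rx":0,"ry":0,"rz":0,"fingers":1},{"tx":0,"ty":0,"tz":0.22,"rx":0,"ry":0,"rz":0,"fingers":1},{"tx":0,"ty":0,"tz":0.25,"rx":0,"ry":0,"rz":0,"fingers":1},{"tx":0,"ty":0,"tz":0.26,"rx":0,"ry":0,"rz":0,"fingers":1},{"tx":0,"ty":0,"tz":0.26,"rx":0,"ry":0,"rz":0,"fingers":1}]'; python3 st.py
```

```text
t: 32.22
tool_pos: [0.3854, -0.3394, 0.0896]
tool_rot: [0.688, 1.459, -0.688]
wrist_force: [-0.5, 0.3, 0.9]
finger_gap: 0.125
t 32.22 pos [ 0.3854 -0.3394  0.0896] tilt 0.01 jawyaw 39.54 F [-0.5  0.3  0.9] gap 11.6 q [-0.94  0.32  1.8  -0.    1.03 -1.63]
t: 33.05
tool_pos: [0.386, -0.3403, 0.3518]
tool_rot: [0.685, 1.455, -0.689]
wrist_force: [-0.1, -0.2, -1.9]
finger_gap: 0.127
t 33.05 pos [ 0.386  -0.3403  0.3518] tilt 0.29 jawyaw 39.53 F [-0.1 -0.2 -1.9] gap 11.8 q [-0.94  0.13  1.37 -0.    1.63 -1.63]
```

```bash
python3 -m handwheel '[{"tx":0.002,"ty":0.015,"tz":0,"rx":0,"ry":0,"rz":0.02,"fingers":1},{"tx":0.004,"ty":0.045,"tz":0,"rx":0,"ry":0,"rz":0.06,"fingers":1},{"tx":0.007,"ty":0.08,"tz":0,"rx":0,"ry":0,"rz":0.1,"fingers":1},{"tx":0.01,"ty":0.115,"tz":0,"rx":0,"ry":0,"rz":0.14,"fingers":1},{"tx":0.013,"ty":0.15,"tz":0,"rx":0,"ry":0,"rz":0.18,"fingers":1},{"tx":0.016,"ty":0.185,"tz":0,"rx":0,"ry":0,"rz":0.22,"fingers":1},{"tx":0.019,"ty":0.22,"tz":0,"rx":0,"ry":0,"rz":0.26,"fingers":1},{"tx":0.022,"ty":0.255,"tz":0,"rx":0,"ry":0,"rz":0.3,"fingers":1},{"tx":0.025,"ty":0.29,"tz":0,"rx":0,"ry":0,"rz":0.34,"fingers":1},{"tx":0.028,"ty":0.325,"tz":0,"rx":0,"ry":0,"rz":0.38,"fingers":1},{"tx":0.03,"ty":0.36,"tz":0,"rx":0,"ry":0,"rz":0.42,"fingers":1},{"tx":0.032,"ty":0.395,"tz":0,"rx":0,"ry":0,"rz":0.46,"fingers":1}]'; python3 -m handwheel '[{"tx":0.002,"ty":0.035,"tz":0,"rx":0,"ry":0,"rz":0.03,"fingers":1},{"tx":0.003,"ty":0.065,"tz":0,"rx":0,"ry":0,"rz":0.05,"fingers":1},{"tx":0.005,"ty":0.09,"tz":0,"rx":0,"ry":0,"rz":0.06,"fingers":1},{"tx":0.005,"ty":0.105,"tz":0,"rx":0,"ry":0,"rz":0.07,"fingers":1},{"tx":0.0055,"ty":0.1185,"tz":0,"rx":0,"ry":0,"rz":0.07,"fingers":1},{"tx":0.0055,"ty":0.1185,"tz":0,"rx":0,"ry":0,"rz":0.07,"fingers":1},{"tx":0.0055,"ty":0.1185,"tz":0,"rx":0,"ry":0,"rz":0.07,"fingers":1},{"tx":0.0055,"ty":0.1185,"tz":0,"rx":0,"ry":0,"rz":0.07,"fingers":1}]'; python3 st.py; python3 - <<'E'
from h import *
p,d=manip.grab_frame("scene"); cv2.imwrite("pics/n2.png",cv2.resize(p[90:290,130:330],(600,600))[:,:,::-1])
p,d=manip.grab_frame("top"); cv2.imwrite("pics/n1.png",cv2.resize(p[180:340,150:350],(750,600))[:,:,::-1])
P=cloud("top",d);x,y,z=P[...,0],P[...,1],P[...,2]
o,M=tool(); a=np.arctan2(M[1,1],M[0,1]); e=-np.array([np.cos(a),np.sin(a)])  # y_grey
ex=np.array([e[1],-e[0]]); c=np.array(o['tool_pos'][:2])-.0845*e; print('c',c,np.degrees(np.arctan2(ex[1],ex[0])))
L=np.stack([(x-c[0])*ex[0]+(y-c[1])*ex[1],(x-c[0])*e[0]+(y-c[1])*e[1]],-1)
k=(abs(L[...,0])<.1)&(abs(L[...,1])<.055)&(z>.24)&(z<.295)
A=np.c_[L[k],np.ones(k.sum())]; s=np.linalg.lstsq(A,z[k],rcond=None)[0]; print(k.sum(),s.round(4))
for t in tabs((.3,.7,.05,.45),.362,.395,.378,p=p,d=d): print(t)
E
```

```text
t: 34.05
tool_pos: [0.4153, 0.0581, 0.3466]
tool_rot: [0.328, 1.551, -0.328]
wrist_force: [1.9, -0.6, -1.5]
finger_gap: 0.128
t: 34.72
tool_pos: [0.4218, 0.1738, 0.3478]
tool_rot: [0.274, 1.557, -0.276]
wrist_force: [-0.2, -0.3, -2.2]
finger_gap: 0.129
t 34.72 pos [0.4218 0.1738 0.3478] tilt 0.21 jawyaw 69.94 F [-0.2 -0.3 -2.2] gap 12.0 q [ 0.15  0.03  1.5  -0.    1.62 -1.07]
c [0.45157013 0.25275377] 159.85845741335243
1114 [-0.0031  0.0033  0.264 ]
(np.int32(88), array([0.4877, 0.3256, 0.378 ]), array([0.488 , 0.3276, 0.3729]))
```

View pics/n2.png

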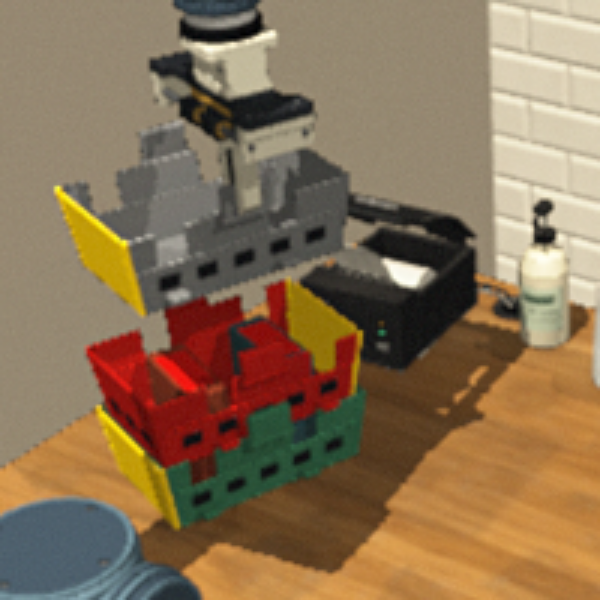

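View pics/n1.png

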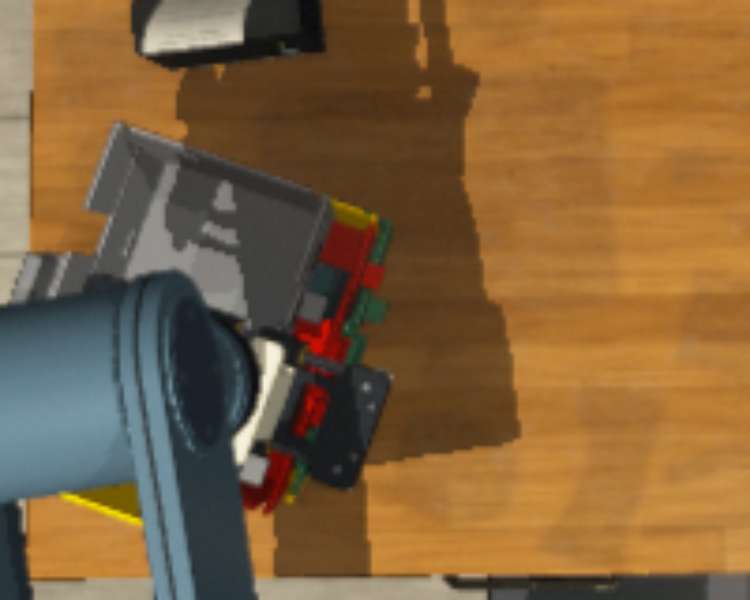

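```bash
python3 -m handwheel '[{"tx":0.001,"ty":0,"tz":-0.02,"rx":0,"ry":0,"rz":0,"fingers":1},{"tx":0.001,"ty":0,"tz":-0.045,"rx":0,"ry":0,"rz":0,"fingers":1},{"tx":0.001,"ty":0,"tz":-0.07,"rx":0,"ry":0,"rz":0,"fingers":1},{"tx":0.001,"ty":0,"tz":-0.085,"rx":0,"ry":0,"rz":0,"fingers":1},{"tx":0.001,"ty":0,"tz":-0.094,"rx":0,"ry":0,"rz":0,"fingers":1},{"tx":0.001,"ty":0,"tz":-0.096,"rx":0,"ry":0,"rz":0,"fingers":1},{"tx":0.001,"ty":0,"tz":-0.096,"rx":0,"ry":0,"rz":0,"fingers":1},{"tx":0.001,"ty":0,"tz":-0.096,"rx":0,"ry":0,"rz":0,"fingers":1}]'; python3 st.py;  python3 - <<'E'
from h import *
p,d=manip.grab_frame("scene"); cv2.imwrite("pics/o2.png",cv2.resize(p[120:290,130:330],(706,600))[:,:,::-1])
E
```

```text
t: 35.48
tool_pos: [0.4246, 0.174, 0.2547]
tool_rot: [0.276, 1.551, -0.275]
wrist_force: [0.3, 0.5, -1.9]
finger_gap: 0.123
t 35.48 pos [0.4246 0.174  0.2547] tilt 0.1 jawyaw 69.87 F [ 0.3  0.5 -1.9] gap 11.4 q [ 0.14  0.07  1.68  0.    1.39 -1.07]
```

View pics/o2.png

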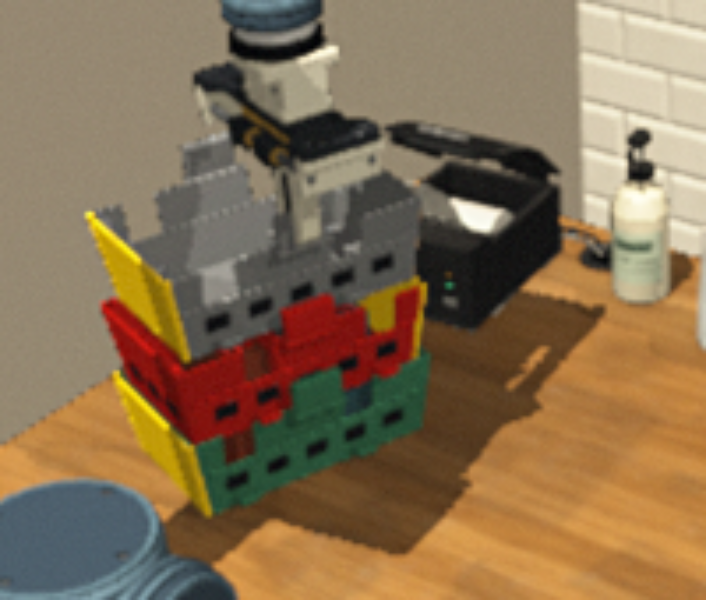

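Aligned, with about 13 mm left to lower.

```bash
python3 -m handwheel '[{"tx":-0.0005,"ty":0,"tz":-0.003,"rx":0,"ry":0,"rz":0,"fingers":1},{"tx":-0.0005,"ty":0,"tz":-0.006,"rx":0,"ry":0,"rz":0,"fingers":1},{"tx":-0.0005,"ty":0,"tz":-0.009,"rx":0,"ry":0,"rz":0,"fingers":1},{"tx":-0.0005,"ty":0,"tz":-0.011,"rx":0,"ry":0,"rz":0,"fingers":1},{"tx":-0.0005,"ty":0,"tz":-0.012,"rx":0,"ry":0,"rz":0,"fingers":1},{"tx":-0.0005,"ty":0,"tz":-0.012,"rx":0,"ry":0,"rz":0,"fingers":1}]'; python3 st.py
```

```text
t: 36.03
tool_pos: [0.4234, 0.1741, 0.242]
tool_rot: [0.275, 1.553, -0.275]
wrist_force: [-0.7, -1.3, 1.3]
finger_gap: 0.131
t 36.03 pos [0.4234 0.1741 0.242 ] tilt 0.01 jawyaw 69.9 F [-0.7 -1.3  1.3] gap 12.2 q [ 0.15  0.07  1.7  -0.    1.37 -1.07]
```

Just in contact. One more millimetre, then release and back away to check.

```bash
python3 -m handwheel '[{"tx":0,"ty":0,"tz":-0.001,"rx":0,"ry":0,"rz":0,"fingers":1},{"tx":0,"ty":0,"tz":-0.001,"rx":0,"ry":0,"rz":0,"fingers":1},{"tx":0,"ty":0,"tz":-0.001,"rx":0,"ry":0,"rz":0,"fingers":0.3},{"tx":0,"ty":0,"tz":-0.001,"rx":0,"ry":0,"rz":0,"fingers":0.3},{"tx":0,"ty":0,"tz":-0.001,"rx":0,"ry":0,"rz":0,"fingers":0.3},{"tx":0,"ty":0,"tz":-0.001,"rx":0,"ry":0,"rz":0,"fingers":0.3},{"tx":0,"ty":0,"tz":0.03,"rx":0,"ry":0,"rz":0,"fingers":0.3},{"tx":0,"ty":0,"tz":0.065,"rx":0,"ry":0,"rz":0,"fingers":0.3},{"tx":0,"ty":0,"tz":0.09,"rx":0,"ry":0,"rz":0,"fingers":0.3},{"tx":0.01,"ty":-0.03,"tz":0.1,"rx":0,"ry":0,"rz":0,"fingers":0.3},{"tx":0.02,"ty":-0.065,"tz":0.1,"rx":0,"ry":0,"rz":0,"fingers":0.3},{"tx":0.03,"ty":-0.1,"tz":0.1,"rx":0,"ry":0,"rz":0,"fingers":0.3}]'; python3 -m handwheel '[{"tx":0,"ty":-0.04,"tz":0,"rx":0,"ry":0,"rz":0,"fingers":0.3},{"tx":0,"ty":-0.08,"tz":0,"rx":0,"ry":0,"rz":0,"fingers":0.3},{"tx":0,"ty":-0.12,"tz":0,"rx":0,"ry":0,"rz":0,"fingers":0.3},{"tx":0,"ty":-0.16,"tz":0,"rx":0,"ry":0,"rz":0,"fingers":0.3},{"tx":0,"ty":-0.2,"tz":0,"rx":0,"ry":0,"rz":0,"fingers":0.3},{"tx":0,"ty":-0.24,"tz":0,"rx":0,"ry":0,"rz":0,"fingers":0.3},{"tx":0,"ty":-0.28,"tz":0,"rx":0,"ry":0,"rz":0,"fingers":0.3},{"tx":0,"ty":-0.28,"tz":0,"rx":0,"ry":0,"rz":0,"fingers":0.3},{"tx":0,"ty":-0.28,"tz":0,"rx":0,"ry":0,"rz":0,"fingers":0.3}]'; python3 st.py; python3 - <<'E'
from h import *
p,d=manip.grab_frame("top"); cv2.imwrite("pics/p1.png",cv2.resize(p[90:340,150:550],(800,500))[:,:,::-1]); P=cloud("top",d); x,y,z=P[...,0],P[...,1],P[...,2]
T=tabs((.3,.66,.1,.45),.25,.29,.268,p=p,d=d)
for t in T: print(t)
c=(T[0][1]+T[1][1])[:2]/2; e=(T[0][1]-T[1][1])[:2]; e/=np.linalg.norm(e); print(c,np.degrees(np.arctan2(e[1],e[0])))
ex=np.array([-e[1],e[0]]); L=np.stack([(x-c[0])*ex[0]+(y-c[1])*ex[1],(x-c[0])*e[0]+(y-c[1])*e[1]],-1)
k=(abs(L[...,0])<.1)&(abs(L[...,1])<.055)&(z>.14)&(z<.18)
A=np.c_[L[k],np.ones(k.sum())]; s=np.linalg.lstsq(A,z[k],rcond=None)[0]; print(k.sum(),s.round(4))
Y=yel((.3,.66,.1,.45),p,d); Y=Y[Y[:,2]>.2]; print(len(Y),Y.mean(0).round(4))
p,d=manip.grab_frame("scene"); cv2.imwrite("pics/p2.png",cv2.resize(p[130:290,130:330],(750,600))[:,:,::-1])
E
```

```text
t: 37.03
tool_pos: [0.4541, 0.0736, 0.3427]
tool_rot: [0.273, 1.551, -0.273]
wrist_force: [1.0, 0.5, 0.1]
finger_gap: 0.349
t: 37.78
tool_pos: [0.4531, -0.2078, 0.3407]
tool_rot: [0.279, 1.554, -0.278]
wrist_force: [-0.6, 1.4, 0.0]
finger_gap: 0.35
t 37.78 pos [ 0.4531 -0.2078  0.3407] tilt 0.1 jawyaw 69.66 F [-0.6  1.4  0. ] gap 32.5 q [-0.65  0.11  1.43  0.    1.61 -1.87]
(np.int32(114), array([0.4826, 0.3289, 0.268 ]), array([0.4827, 0.3297, 0.2658]))
(np.int32(102), array([0.4244, 0.1714, 0.268 ]), array([0.4244, 0.1718, 0.2666]))
[0.4535  0.25015] 69.7195283411143
2528 [-0.0007 -0.0038  0.1583]
305 [0.3437 0.2953 0.224 ]
```

View pics/p1.png

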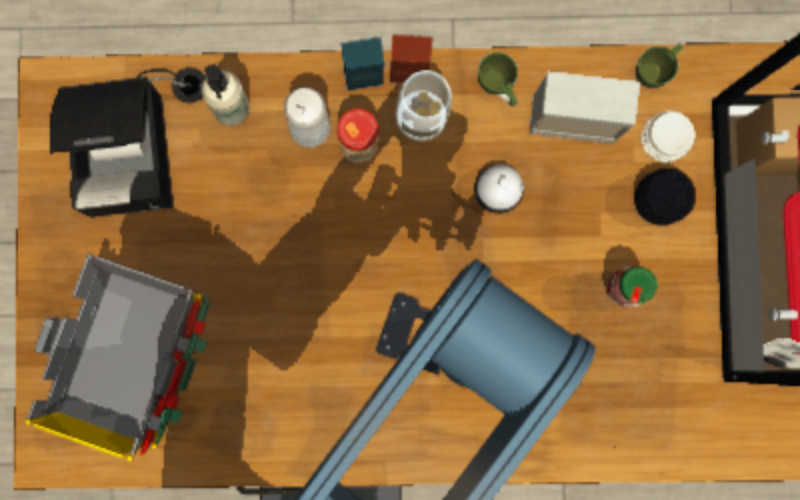

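View pics/p2.png

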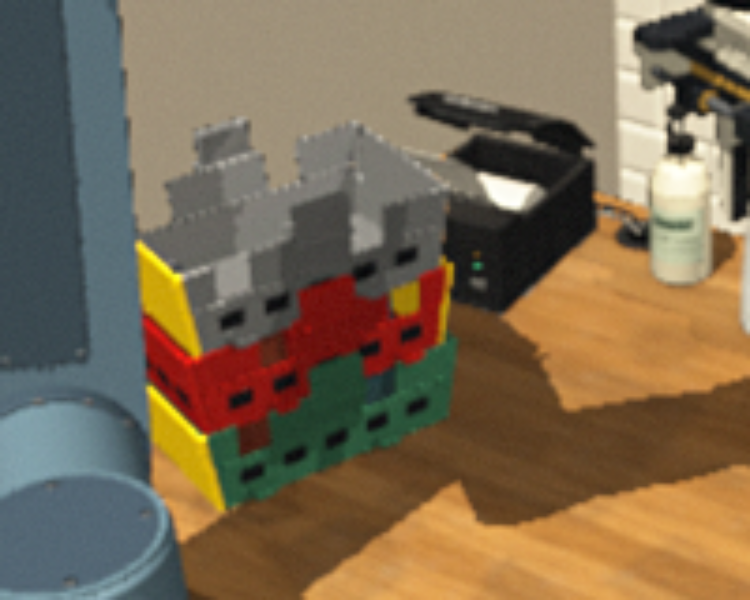

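```bash
python3 -c "
from bench import manip
print(manip.sign_off())"
```

```text
the job is handed in; nothing more can be done
None
```

The job is done and handed in at about 38 s of robot time. Only four cartons were present, two green-tagged and two red-tagged, and I saw none of them knocked aside.

**Order of work:**
1. I laid both green-tagged cartons flat in the green tray.
2. I lifted the red tray out of the grey one, turned it about 150° and stood it on the green rim.
3. I laid both red-tagged cartons flat in the red tray.
4. I stacked the empty grey tray on top, its yellow end over the red tray's plain end.

The cartons lie on their narrow side with the tag up, as they did at the start. I took "flat" to mean lying down rather than standing on end.

**Last checks:**

| Check | Measured | Expected |
|---|---|---|
| Red tray floor height | 82 mm | 81 mm |
| Grey tray floor height | 158 mm | 157 mm |
| Red tray slope | below 0.1° | level |
| Grey tray slope | about 0.2° | level |

- **Tags in the trays:** the green tags read about 69 mm high and the red ones 145 mm, about 2 mm and 1 mm over the expected 67 and 143 mm. The cartons' tag faces were seen before each tray was covered.
- **Grey tray position:** it sits about 3 mm off the red tray's centre by the top camera, within the 6 mm of play.
- **Bystanders:** the bell and jam jar were not touched and look unmoved in the pictures. I did not measure their positions again.
- **Camera disagreement:** with a tray hanging from the gripper, its far tab read 7 to 9 mm off. I put this down to the arm partly hiding it and relied on the arm's position reading, and the trays then seated correctly.

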